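Pack the good rusks and find the lid that snaps home

TASK

Stand the sprung height gauge over the rusk bars, one after another, until its foot has found the one over-risen bar (34 mm high instead of 24 mm); lay that bar flat on the small serving board and stand the gauge back upright on its square cork mat. Lay all the other bars flat and upright in the tub, side by side on its floor, and close the tub with the one lid of the three that snaps fully home on it: find it by trying them on. The other two lids end up lying flat on the worktop, plug down, and the tub and the two small dark jars stay where they are.

Things in the scene. Friction and masses are not known exactly. Their poses are not given: they have to be found in the camera images.
- tub_1: cream enamel tub; three such, alike from the side, but only ONE is present in a run (the others None). Outside 182 mm (x) by 126 mm (y), 52 mm high, floor 5 mm; 1.2 kg, standing on a thin cork trivet, to be left there. Origin: centre of its underside, 3 mm over the worktop; z up. Walls 6 to 14 mm thick: the mouth is 154 to 170 mm (x) by 98 to 114 mm (y), the longer the narrower
- tub_2: cream tub like tub_1 but for the size of its mouth; only one of the three is present. In every tub a sprung nose 62 mm long in the middle of the +y and of the -y wall, 2 to 14 mm below the rim, stands 4 mm into the mouth and snaps over the bead of the lid that fits
- tub_3: cream tub like tub_1 but for the size of its mouth; only one of the three is present. The bars lie on its floor with their length along its y (three fit side by side at 44 mm pitch). There is room for 24 mm bars under the lid, not for a 34 mm one
- lid_a: wooden lid; three that look the same from above, 160 g: plate 182 mm (x) by 126 mm (y), 18 to 24 mm over the origin, on a plug 18 mm deep; on top a grip bar 18 mm (x) by 60 mm (y), 24 to 52 mm over the origin. Origin: centre of the plug's underside, 0 on the worktop. Only the plugs' length and width differ, hidden below. Which lid fits which tub is not told: try them
- lid_b: wooden lid, outwardly like lid_a. The lowest 8 mm of each plug is a bead with 3 mm chamfers. The right lid (1.5 mm clearance all round) sinks in until the sprung noses hold it about 12 mm high; a firm push of about 10 N (up to 20 N does no harm) then snaps it home, its origin 34 mm over the tub's origin
- lid_c: wooden lid, outwardly like lid_a. The two wrong plugs for the tub present are 5 mm or more too long or too wide: such a lid stays about 17 mm too high, however pushed, and lifts off freely. A lid may be turned by half a turn
- bar_1: hard-baked brown rusk bar, 26 mm (x) by 76 mm (y), 24 mm high if good, 34 mm if over-risen; which is not told. Origin: centre of its underside, z up. Rigid, about 50 to 100 g. None if absent: 3 or 4 bars are present, exactly one of them over-risen
- bar_2: hard-baked brown rusk bar, 26 mm (x) by 76 mm (y), 24 mm high if good, 34 mm if over-risen; which is not told. Origin: centre of its underside, z up. Rigid, about 50 to 100 g. None if absent: 3 or 4 bars are present, exactly one of them over-risen
- bar_3: hard-baked brown rusk bar, 26 mm (x) by 76 mm (y), 24 mm high if good, 34 mm if over-risen; which is not told. Origin: centre of its underside, z up. Rigid, about 50 to 100 g. None if absent: 3 or 4 bars are present, exactly one of them over-risen
- bar_4: hard-baked brown rusk bar, 26 mm (x) by 76 mm (y), 24 mm high if good, 34 mm if over-risen; which is not told. Origin: centre of its underside, z up. Rigid, about 50 to 100 g. None if absent: 3 or 4 bars are present, exactly one of them over-risen
- bar_5: hard-baked brown rusk bar, 26 mm (x) by 76 mm (y), 24 mm high if good, 34 mm if over-risen; which is not told. Origin: centre of its underside, z up. Rigid, about 50 to 100 g. None if absent: 3 or 4 bars are present, exactly one of them over-risen
- gauge: hand-held height gauge, loose, 480 g: aluminium bridge 64 mm high on two legs, each 10 mm (x) by 50 mm (y), 52 mm apart along x; black grip on top, 18 mm (x) by 40 mm (y), 64 to 100 mm over the origin. Origin: centre of its underside between the leg ends; z up. A bar goes between the legs, its length along the gauge's y, its middle under the foot. Starts standing on the cork mat
- gauge_foot (a joint): the gauge's sprung foot (28 by 24 mm), midway between the legs. At 0 its underside is 12 mm over the leg ends; what it stands on pushes it up, so with both legs on the worktop it reads the part's height less 0.012 m: 0.012 for a good bar, 0.022 for an over-risen one (range 0 to 0.032). Spring 1 N at 0, rising 50 N/m
- gauge_pin (a point): tip of the gauge's steel pointer pin at the +x end of the bridge, 12 mm above the bridge top (76 mm over the gauge's origin) at reading 0, rising one for one with the reading
- mat: square cork mat, 100 by 100 mm, 4 mm thick, fixed; the gauge's place. Origin: centre of its underside
- board: small wooden serving board, 110 mm (x) by 130 mm (y), 14 mm thick, fixed. Origin: centre of its underside
- jar_l: small dark jar, 60 mm across and 60 mm high, bystander. Origin: centre of its underside
- jar_r: small dark jar, 60 mm across and 60 mm high, bystander. Origin: centre of its underside
- trivet: thin cork trivet 170 mm (x) by 110 mm (y), 3 mm thick, fixed, under the tub, which starts centred on it and in line. Origin: centre of its underside
Things that resemble listed ones, but are neither listed nor needed, are in the scene too. What is shaped like the tub_3 but yellow is not meant.

How it is judged:
By the outcome, as a careful person would: the job done as asked, in the order asked, and still so for the second after the job is handed in, with the robot touching nothing.
Of tub_1, tub_2, tub_3 only 1 to 1 are there at a start; the rules pass over those that are not, and their reading is None.
Of bar_2, bar_5 only 1 to 1 are there at a start; the rules pass over those that are not, and their reading is None.
Of bar_1, bar_3, bar_4 only 2 to 3 are there at a start; the rules pass over those that are not, and their reading is None.
At some moment in a run one of bar_1, bar_2, bar_3, bar_4, bar_5, lid_a, lid_b, lid_c may be knocked a few centimetres aside while the robot is not near it.
It also fails if it takes over 210 s, if anything falls off the work surface, if the arm or the gripper's body presses on something with over 40 N, if the wrist force passes 120 N, or if a joint passes its speed limit or range.

ROBOT

A 6-joint arm with a two-finger parallel gripper is mounted at the origin on the work surface. World frame = base frame: x ahead of the robot, y to its left, z up, the work surface at z = 0. Lengths are in m, angles in rad, forces in N, time in s.
With the tool pointing down it reaches from about 0.35 to 0.775 m from the base axis. Payload 5.5 kg.
Tool frame: the origin (TCP) lies between the finger pads; the fingertips stand 8 mm ahead of it and the grasp point (between the pads) lies 11 mm behind it; z points along the fingers, y is the line along which they close (so a half turn about z gives the same grasp; the last joint's range is limited). The gripper opens to 85 mm and grips with 20 to 120 N. Pads are 22 mm wide; open, the fingers measure 114 mm over their backs; the gripper's body (76 mm by 85 mm) begins 54 mm behind the grasp point. The pads swing forward as they close: fully open they stand 13 mm farther back than shut.
Start: joints at [1.117, 0.313, 0.046, 1.304, 0, 1.431], TCP at [0.178, 0.547, 0.217] pointing down, gripper open.
Joint ranges: [-2.76, 2.76], [-0.86, 1.69], [-1.03, 1.26], [-2.2, 2.34], [-1.47, 1.5], [-3.14, 3.14]. Speed limits (rad/s): [2.57, 2.57, 3.14, 3.14, 3.14, 3.14].

INTERFACE

Orientations are given as a unit quaternion [x, y, z, w].
In Python, from bench import bot gives the robot as it stands.
- The arm moves only by the shell command python3 -m crank 'ROWS'. ROWS is JSON, a list of rows, each a list of 3 entries, a list of its own where there are three numbers: the shift along the tool's x, y, z scaled (see below), then the turn about the tool's z scaled (see below), then the opening, from 0 (shut) to 1 (fully open). A call has 1 to 8 rows; each row is the pose to reach, as a shift and turn from the pose commanded when the call began, along the tool's axes at that moment; what a row does not reach only later rows make up. The controller multiplies each number of a shift by 250 mm and each number of a turn by pi/2 rad. A row lasts 1/8 s, in which the tool goes at most 62.5 mm and 10.7 degrees, less where a joint would pass 70% of its speed; a pose out of reach is approached as far as the arm can. A call with a number of a shift or a turn outside -1 to 1 is refused whole. A call with a gripper value outside its range is refused whole. The fingers move at their own pace and stop on an object; the grip force is fixed at half the most. Time passes only in rows, so rows that repeat a pose let the fingers close. It gives the time, the measured TCP pose, the force, the opening and the grip force at its end, in the units of the state.
- bot.get_state(): the state, without advancing time (a new reading comes with each control period).
- bot.camera(name): name is "side" or "top"; returns a dict with "color" (384x512x3 uint8, blue, green, red), "K" (3x3 intrinsics, pixels), "camera_from_world" (4x4, takes a point from world to camera coordinates). Camera axes: x right, y up, looking along -z (the intrinsics and any distortion apply to the point x, -y, -z); pixel columns grow to the right and rows downward; lengths in m; the calibration is good to about 2 mm. A picture is of the moment at which its call begins. There is no depth.
- bot.hand_in(): hands the job in; it is judged then, once.
The state is a dict: "time_s": time; "qpos": joint angles; "dq": joint speeds; "tau": joint torques, N m; "tcp_pos": TCP position; "tool_rot": TCP orientation; "force": force on the tool from outside, world axes, zero at the start; "torque": the same for the moment, N m; "opening": opening from 0.0 (shut) to 1.0 (fully open); "grip_force": force on a finger pad.
Only numpy, scipy, OpenCV 4.12 (cv2) and the standard library are available. Lean on these libraries where they do the work, as an engineer would, in place of code of your own. Each camera call takes 0.05 s, during which the arm holds its last target. There are 200 camera calls.

## Working session

There is one attempt and no reset: what is moved stays moved. The work goes in short steps, Python scripts to look and compute and a shell command to move; the robot and the scene stay as the last step left them, time stands still between calls to the robot, and variables do not carry over. Pictures are saved under pics/ and viewed, at most 18 in all, crops included, and the job is handed in when it is done.

```bash
ls; mkdir -p pics; cat > h.py <<'E'
import numpy as np, cv2
from bench import bot
def snap(n,name):
    c=bot.camera(n); cv2.imwrite(f'pics/{name}.png',c['color']); np.savez(f'pics/{name}.npz',K=c['K'],T=c['camera_from_world'],im=c['color'],**{k:np.array(v) for k,v in c.items() if k not in('K','camera_from_world','color')}); return c
def ray(c,uv,z):
    K=np.array(c['K']);T=np.array(c['camera_from_world'])
    uv=np.atleast_2d(np.array(uv,float)); d=np.c_[uv,np.ones(len(uv))]@np.linalg.inv(K).T
    d[:,1]*=-1; d[:,2]*=-1
    R=T[:3,:3]; o=-R.T@T[:3,3]; w=d@R
    return o+w*((z-o[2])/w[:,2])[:,None]
def proj(c,P):
    K=np.array(c['K']);T=np.array(c['camera_from_world']);P=np.atleast_2d(P)
    q=P@T[:3,:3].T+T[:3,3]; q=np.c_[q[:,0],-q[:,1],-q[:,2]]@K.T
    return q[:,:2]/q[:,2:]
E
python3 - <<'E'
from h import *
for n in('top','side'):
    c=snap(n,n+'0'); print(c.keys(),c['K'],c['camera_from_world'])
print(bot.get_state())
E
```

```text
pics
dict_keys(['color', 'K', 'camera_from_world']) [[469.97953889   0.         252.21749521]
 [  0.         469.97953889 195.00261324]
 [  0.           0.           1.        ]] [[-2.35513187e-02 -9.99707120e-01 -5.56868996e-03  5.32288324e-03]
 [ 9.82925153e-01 -2.41720546e-02  1.82411226e-01 -4.66696571e-01]
 [-1.82492408e-01 -1.17758053e-03  9.83206557e-01 -1.49507430e+00]
 [ 0.00000000e+00  0.00000000e+00  0.00000000e+00  1.00000000e+00]]
dict_keys(['color', 'K', 'camera_from_world']) [[399.96741287   0.         255.22671265]
 [  0.         399.96741287 192.23885044]
 [  0.           0.           1.        ]] [[ 0.93028301 -0.36676846 -0.00737681 -0.41515402]
 [ 0.29268964  0.72996449  0.61764441 -0.1575012 ]
 [-0.22114768 -0.57674322  0.78642289 -1.03151714]
 [ 0.          0.          0.          1.        ]]
{'time_s': 0.1, 'qpos': array([1.11738197e+00, 3.13930062e-01, 4.50935922e-02, 1.30361574e+00,
       3.59850970e-07, 1.43120911e+00]), 'dq': array([-0.00013052, -0.0026169 ,  0.00405145, -0.00121212,  0.00055383,
       -0.00035181]), 'tau': array([ 3.35405086e-03, -4.81723022e+01,  2.99244297e+01,  1.26618182e-02,
       -7.78816593e-05, -1.44283604e-05]), 'tcp_pos': array([0.17729057, 0.54647535, 0.21599577]), 'tool_rot': array([ 1.56270390e-01,  9.87713967e-01, -7.91760378e-04, -2.42075943e-04]), 'force': array([-0.62538215,  0.73537617, -0.10579535]), 'torque': array([-0.0036883 , -0.00858716,  0.02216715]), 'grip_force': 0.0, 'opening': 0.9965159257726874}
```

View pics/top0.png

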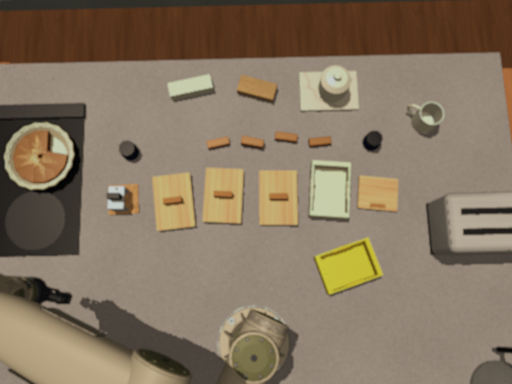

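View pics/side0.png

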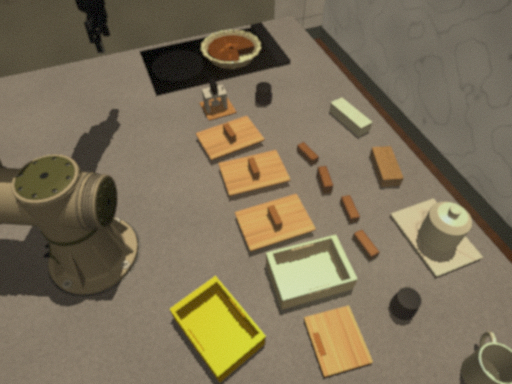

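The top view (image up = +x, right = −y) shows four bars at about (218,143), (253,143), (286,138) and (320,142). The lids are at (174,202), (224,196) and (278,198), the tub at (330,190), and the board at (378,194). The gauge is at (118,197) and the jars at (129,150) and (373,140). I'll zoom in and measure next.

```bash
cat >> h.py <<'E'
def load(n):
    d=np.load(f'pics/{n}.npz'); return dict(color=d['im'],K=d['K'],camera_from_world=d['T'])
def blobs(c,lo,hi,roi,amin=15):
    hsv=cv2.cvtColor(c['color'],cv2.COLOR_BGR2HSV); m=cv2.inRange(hsv,lo,hi)
    k=np.zeros_like(m); x0,y0,x1,y1=roi; k[y0:y1,x0:x1]=255; m&=k
    return [q for q in cv2.findContours(m,cv2.RETR_EXTERNAL,cv2.CHAIN_APPROX_NONE)[0] if cv2.contourArea(q)>=amin]
def ctr(q):
    m=cv2.moments(q); return np.array([m['m10']/m['m00'],m['m01']/m['m00']])
E
python3 - <<'E'
from h import *
c=load('top0')
a=cv2.resize(c['color'][120:225,100:300],None,fx=4,fy=4,interpolation=cv2.INTER_CUBIC)
s=load('side0')
cv2.imwrite('pics/z1.png',a)
b=cv2.resize(s['color'][75:275,190:390],None,fx=3,fy=3,interpolation=cv2.INTER_CUBIC)
cv2.imwrite('pics/z2.png',b)
h=cv2.cvtColor(c['color'],cv2.COLOR_BGR2HSV)
for n,(u,v) in dict(bar=(286,136),bar2=(253,142),grip=(278,196),lid=(265,190),mat=(133,210),tub=(314,190),tubin=(330,190),board=(378,190),tab=(300,170),gauge=(117,190)).items(): print(n,h[v,u])
hs=cv2.cvtColor(s['color'],cv2.COLOR_BGR2HSV)
for n,(u,v) in dict(bar=(350,208),bar2=(365,243),grip=(273,215),lid=(265,190),tub=(275,262)).items(): print('s',n,hs[v,u])
print('tub corners',[ (k,ray(c,k,0.055)[0,:2].round(3)) for k in [(310,218),(350,219),(351,162),(315,160)]])
print('board c',ray(c,(378,194),.014).round(3), 'lids',ray(c,[(174,202),(224,196),(278,198)],.024).round(3).tolist())
E
```

```text
bar [ 15 147 173]
bar2 [ 15 142 180]
grip [ 14 163 171]
lid [ 21 107 198]
mat [ 16 143 185]
tub [ 29  53 173]
tubin [ 36  46 205]
board [ 18 121 198]
tab [ 16  47 148]
gauge [ 70   8 192]
s bar [ 13 160 158]
s bar2 [ 14 154 164]
s grip [ 14 165 158]
s lid [18 91 81]
s tub [ 34  65 188]
tub corners [((310, 218), array([ 0.385, -0.19 ])), ((350, 219), array([ 0.378, -0.318])), ((351, 162), array([ 0.567, -0.333])), ((315, 160), array([ 0.576, -0.215]))]
board c [[ 0.465 -0.425  0.014]] lids [[0.453, 0.253, 0.024], [0.469, 0.088, 0.024], [0.458, -0.091, 0.024]]
```

View pics/z1.png

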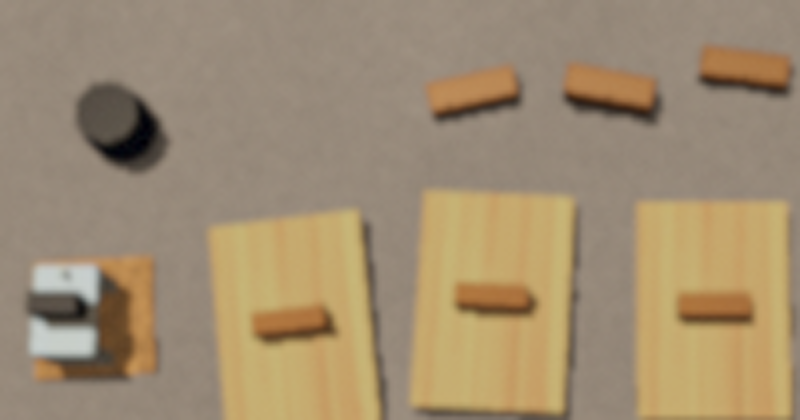

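View pics/z2.png

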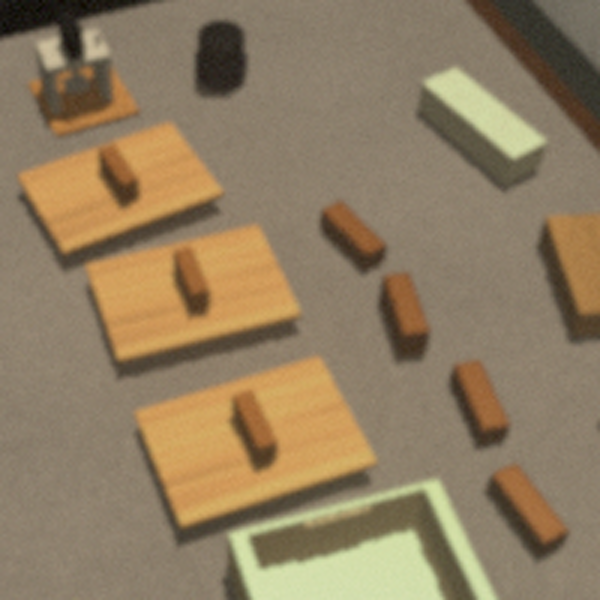

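The second bar, at top (253,143) and side (325,180), looks taller in the side crop. The gauge's long bridge runs along x and its grip along y. Next I'll triangulate the top faces from both views.

```bash
cat > m.py <<'E'
from h import *
import sys
def meas(c,s,show=True):
    out={}
    for n,roi,lo,hi in (('bar',(190,110,345,158),(10,100,145),(19,255,255)),('grip',(155,175,300,215),(10,138,145),(17,255,255))):
        q=[]
        for k in blobs(c,lo,hi,roi):
            p=k[:,0,:].astype(float); (ce,wh,an)=cv2.minAreaRect(k); z=.03 if n=='bar' else .052
            g=ctr(k); b=ray(c,cv2.boxPoints((ce,wh,an)),z)[:,:2]
            e=[b[1]-b[0],b[2]-b[1]]; l=[np.linalg.norm(v) for v in e]; v=e[int(np.argmax(l))]
            q.append((g,np.rad2deg(np.arctan2(-v[0],v[1]))%180,sorted(l)))
        for g,a,l in sorted(q,key=lambda t:t[0][0]):
            a=a-180 if a>90 else a
            print(n,g.round(1),'yaw',round(a,1),'size',np.round(l,3),'xy@.024',ray(c,g,.024)[0,:2].round(4),'@.034',ray(c,g,.034)[0,:2].round(4),'@.052',ray(c,g,.052)[0,:2].round(4))
if __name__=='__main__':
    if len(sys.argv)>1: c,s=load('top0'),load('side0')
    else: c,s=snap('top','tl'),snap('side','sl')
    meas(c,s)
    for n,roi in (('bar',(285,130,385,265)),('grip',(215,115,290,235))):
        for k in sorted(blobs(s,(9,138,140),(16,255,255),roi),key=lambda k:ctr(k)[1]):
            g=ctr(k); print('side',n,g.round(1),cv2.contourArea(k),*[ray(s,g,z)[0,:2].round(4) for z in(.024,.034,.052)])
E
python3 m.py 0
python3 - <<'E'
from h import *
c=load('top0'); print('cam',ray(c,(252,195),1.5))
for n,lo,hi,roi,z in (('tub',(24,30,150),(45,90,255),(300,150,360,225),.055),('board',(13,85,150),(25,200,255),(352,170,402,215),.014),('mat',(10,100,100),(22,255,255),(100,178,142,218),.004),('gtop',(30,0,160),(110,30,255),(100,180,130,215),.064),('lid',(13,80,150),(25,200,255),(150,165,302,235),.024)):
    for k in blobs(c,lo,hi,roi,60):
        r=cv2.minAreaRect(k); print(n,np.round(r[0],1),ray(c,r[0],z)[0,:2].round(4)); print(ray(c,cv2.boxPoints(r),z)[:,:2].round(3).tolist())
E
```

```text
bar [217.4 141.6] yaw 11.6 size [0.025 0.074] xy@.024 [0.6569 0.1075] @.034 [0.6538 0.1067] @.052 [0.6483 0.1054]
bar [252.  140.5] yaw -12.2 size [0.024 0.075] xy@.024 [ 0.6577 -0.0095] @.034 [ 0.6546 -0.0095] @.052 [ 0.6491 -0.0095]
bar [285.5 135.5] yaw -8.1 size [0.023 0.073] xy@.024 [ 0.6727 -0.1237] @.034 [ 0.6695 -0.1229] @.052 [ 0.6638 -0.1216]
bar [320.  139.9] yaw 4.5 size [0.023 0.073] xy@.024 [ 0.654  -0.2398] @.034 [ 0.651  -0.2383] @.052 [ 0.6455 -0.2356]
grip [171.5 199.4] yaw 6.9 size [0.016 0.057] xy@.024 [0.4621 0.2615] @.034 [0.4603 0.2597] @.052 [0.457  0.2566]
grip [222.5 193. ] yaw -1.4 size [0.013 0.055] xy@.024 [0.4793 0.0925] @.034 [0.4774 0.0919] @.052 [0.4739 0.0907]
grip [278.6 195.1] yaw -1.4 size [0.013 0.055] xy@.024 [ 0.4679 -0.0932] @.034 [ 0.4661 -0.0927] @.052 [ 0.4627 -0.0917]
side bar [307.6 150.1] 62.0 [0.6604 0.1066] [0.6552 0.0982] [0.6459 0.0831]
side bar [380.  157.1] 135.5 [ 8.486e-01 -6.000e-04] [ 0.8413 -0.0077] [ 0.8281 -0.0206]
side bar [325.2 175.7] 95.5 [ 0.6621 -0.0047] [ 0.6569 -0.0118] [ 0.6476 -0.0246]
side bar [350.3 206.4] 126.0 
[... 847 characters left out ...]
]
board [377.8 193.1] [ 0.4682 -0.4244]
[[0.42, -0.349], [0.532, -0.365], [0.517, -0.501], [0.406, -0.483]]
mat [131.5 198.5] [0.4719 0.3996]
[[0.521, 0.426], [0.523, 0.381], [0.423, 0.373], [0.422, 0.418]]
gtop [115. 205.] [0.4409 0.4365]
[[0.432, 0.463], [0.458, 0.46], [0.449, 0.41], [0.424, 0.413]]
gtop [116.  190.5] [0.4884 0.4347]
[[0.501, 0.458], [0.499, 0.412], [0.476, 0.412], [0.477, 0.457]]
lid [172.9 201.1] [0.4563 0.2569]
[[0.546, 0.331], [0.554, 0.201], [0.369, 0.185], [0.36, 0.311]]
lid [278. 197.] [ 0.4614 -0.091 ]
[[0.555, -0.031], [0.552, -0.158], [0.37, -0.15], [0.373, -0.026]]
lid [222.5 194.8] [0.4734 0.0925]
[[0.387, 0.162], [0.572, 0.152], [0.561, 0.022], [0.377, 0.035]]
```

```bash
cat > go.py <<'E'
# prints shift/turn entries from the present pose through the given targets: x,y,z,yaw(deg) ; yaw = world angle of tool y
import sys
from h import *
from scipy.spatial.transform import Rotation as R
s=bot.get_state(); r=R.from_quat(s['tool_rot']); p=np.array(s['tcp_pos']); M=r.as_matrix()
a=np.rad2deg(np.arctan2(M[1,1],M[0,1]))
print('t',round(s['time_s'],1),'p',p.round(4),'yaw',round(a,1),'tilt',round(M[2,2],4),'open',round(s['opening'],3),'F',np.round(s['force'],1),'q',np.round(s['qpos'],2))
for t in sys.argv[1:]:
    x,y,z,w=map(float,t.split(','))
    print(t,(M.T@(np.array([x,y,z])-p)/.25).round(3).tolist(), 'turn',round(-((w-a+180)%360-180)/90,3))
E
python3 go.py 0.35,0.48,0.2,0  0.463,0.436,0.2,-2
```

```text
t 0.1 p [0.1773 0.5465 0.216 ] yaw 72.0 tilt -1.0 open 0.997 F [-0.6  0.7 -0.1] q [1.12 0.31 0.05 1.3  0.   1.43]
0.35,0.48,0.2,0 [-0.739, -0.04, 0.064] turn 0.8
0.463,0.436,0.2,-2 [-1.223, -0.067, 0.064] turn 0.822
```

```bash
python3 -m crank '[[[-0.25,0,0.05],0.1,1],[[-0.5,-0.03,0.06],0.25,1],[[-0.75,-0.04,0.06],0.4,1],[[-0.95,-0.05,0.06],0.52,1],[[-0.95,-0.05,0.06],0.64,1],[[-0.95,-0.05,0.06],0.76,1],[[-0.95,-0.05,0.06],0.82,1],[[-0.95,-0.05,0.06],0.82,1]]' ; python3 go.py 0.463,0.436,0.2,-2 0.463,0.436,0.08,-2
python3 - <<'E'
from h import *
c=snap('top','t1')
cv2.imwrite('pics/z3.png',cv2.resize(c['color'][90:290,60:260],None,fx=3,fy=3,interpolation=cv2.INTER_CUBIC))
E
```

```text
time_s: 1.1
tcp_pos: [0.3994, 0.4615, 0.2013]
tool_rot: [0.717, 0.697, -0.0, -0.0]
force: [-0.0, -0.2, -0.6]
opening: 0.999
grip_force: 0.0
t 1.1 p [0.3994 0.4615 0.2013] yaw -1.7 tilt -1.0 open 0.999 F [-0.  -0.2 -0.6] q [0.73 0.39 0.12 1.3  0.   2.33]
0.463,0.436,0.2,-2 [-0.094, 0.257, 0.005] turn 0.003
0.463,0.436,0.08,-2 [-0.094, 0.258, 0.485] turn 0.003
```

View pics/z3.png

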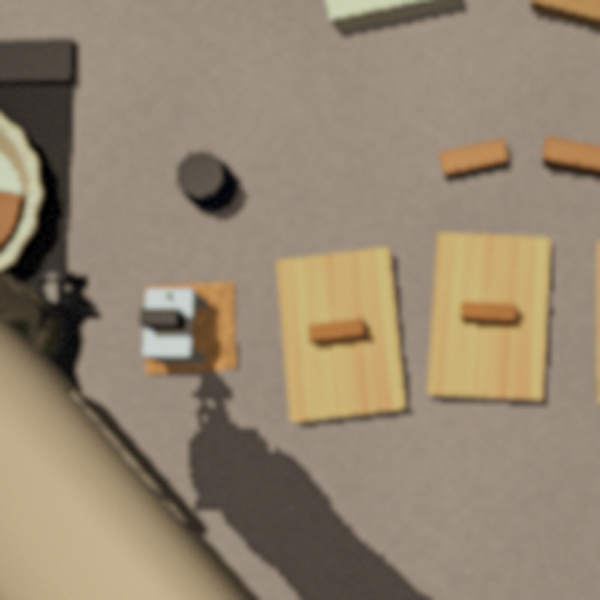

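The crop shows the gauge at about full-image (115,197). The pin dot is at the +x end of the bridge, the grip is free, and the mat shows to its right.

```bash
python3 - <<'E'
from h import *
c=load('t1')
f=lambda u,v:(u/3+60-.33,v/3+90-.33)
print('bridge',ray(c,[f(144,289),f(194,289),f(194,358),f(143,358)],.068)[:,:2].round(3).tolist())
print('grip',ray(c,[f(141,310),f(178,312),f(141,324),f(178,327)],.104)[:,:2].round(3).tolist())
print('mat',ray(c,[f(236,283),f(236,372),f(146,375)],.004)[:,:2].round(3).tolist())
print(proj(c,[[0.463,.436,.104],[0.399,.4615,.2]]))
E
```

```text
bridge [[0.503, 0.461], [0.502, 0.407], [0.426, 0.405], [0.428, 0.46]]
grip [[0.473, 0.452], [0.47, 0.413], [0.458, 0.451], [0.454, 0.413]]
mat [[0.521, 0.378], [0.42, 0.376], [0.419, 0.476]]
[[111.64203474 196.01088863]
 [ 92.37520044 211.85271216]]
```

```bash
python3 -m crank '[[[-0.114,0.26,0.0],0,1],[[-0.114,0.26,0.0],0,1],[[-0.114,0.26,0.25],0,1],[[-0.114,0.26,0.4],0,1],[[-0.114,0.26,0.485],0,1],[[-0.114,0.26,0.485],0,1],[[-0.114,0.26,0.485],0,0],[[-0.114,0.26,0.485],0,0]]' ; python3 -m crank '[[[0,0,0],0,0],[[0,0,0],0,0],[[0,0,0],0,0],[[0,0,-0.1],0,0],[[0,0,-0.25],0,0],[[0,0,-0.45],0,0],[[0,0,-0.45],0,0],[[0,0,-0.45],0,0]]'; python3 go.py 0.56,0.22,0.195,-12 0.654,-0.01,0.195,-12
python3 - <<'E'
from h import *
c=snap('top','t2');s=snap('side','s2')
a=cv2.resize(c['color'][150:230,60:180],None,fx=4,fy=4,interpolation=cv2.INTER_CUBIC)
b=cv2.resize(s['color'][40:120,160:280],None,fx=4,fy=4,interpolation=cv2.INTER_CUBIC)
cv2.imwrite('pics/z4.png',np.vstack([a,b])[:600])
E
```

```text
time_s: 2.15
tcp_pos: [0.4645, 0.432, 0.0823]
tool_rot: [0.718, 0.696, 0.001, 0.0]
force: [0.1, 0.4, 0.2]
opening: 0.608
grip_force: 0.0
time_s: 3.15
tcp_pos: [0.4626, 0.4306, 0.1911]
tool_rot: [0.718, 0.696, -0.002, -0.0]
force: [-0.0, 0.0, -6.6]
opening: 0.183
grip_force: 60.7
t 3.1 p [0.4626 0.4306 0.1911] yaw -1.8 tilt -1.0 open 0.183 F [-0.   0.  -6.6] q [0.62 0.44 0.16 1.3  0.   2.22]
0.56,0.22,0.195,-12 [-0.83, 0.415, -0.015] turn 0.114
0.654,-0.01,0.195,-12 [-1.738, 0.82, -0.015] turn 0.114
```

View pics/z4.png

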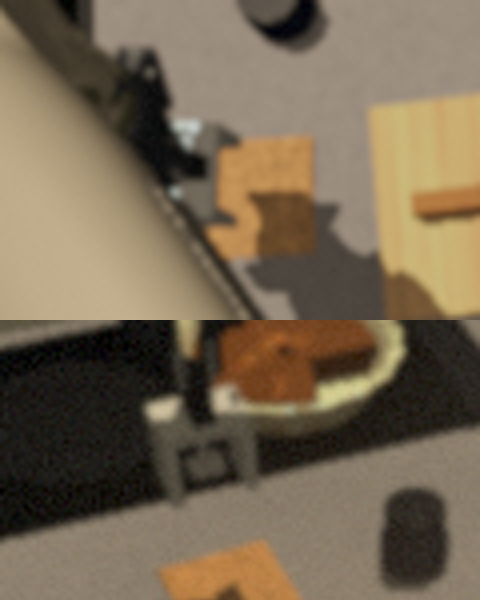

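Gauge is in the grip and clear of the mat. Moving it to the second bar, the one suspected of being tall.

```bash
python3 -m crank '[[[-0.2,0.1,0],0.03,0],[[-0.4,0.2,0],0.06,0],[[-0.6,0.3,0],0.1,0],[[-0.8,0.4,0],0.114,0],[[-0.95,0.45,0],0.114,0],[[-0.95,0.45,0],0.114,0]]'; python3 -m crank '[[[-0.1,0.1,0],0,0],[[-0.3,0.1,0],0,0],[[-0.5,0.2,0],0,0],[[-0.7,0.25,0],0,0],[[-0.7,0.25,0],0,0]]'; python3 go.py 0.655,-0.0105,0.195,-12 0.655,-0.0105,0.12,-12 0.655,-0.0105,0.0745,-12; python3 m.py
```

```text
time_s: 4.0
tcp_pos: [0.5685, 0.1871, 0.1908]
tool_rot: [0.779, 0.627, -0.002, -0.001]
force: [-0.9, 0.2, -4.7]
opening: 0.187
grip_force: 60.4
time_s: 4.62
tcp_pos: [0.5927, 0.0036, 0.1914]
tool_rot: [0.779, 0.627, -0.001, -0.001]
force: [0.2, 0.8, -4.8]
opening: 0.184
grip_force: 60.3
t 4.6 p [0.5927 0.0036 0.1914] yaw -12.3 tilt -1.0 open 0.184 F [ 0.2  0.8 -4.8] q [-0.13  0.36  0.05  1.26 -0.    1.66]
0.655,-0.0105,0.195,-12 [-0.002, 0.255, -0.015] turn -0.003
0.655,-0.0105,0.12,-12 [-0.002, 0.256, 0.285] turn -0.003
0.655,-0.0105,0.0745,-12 [-0.002, 0.257, 0.467] turn -0.003
bar [285.7 135.6] yaw -8.1 size [0.023 0.075] xy@.024 [ 0.6724 -0.1241] @.034 [ 0.6693 -0.1233] @.052 [ 0.6635 -0.122 ]
bar [319.8 140. ] yaw 4.5 size [0.023 0.071] xy@.024 [ 0.6538 -0.2391] @.034 [ 0.6508 -0.2376] @.052 [ 0.6453 -0.2348]
grip [171.4 199.4] yaw 6.9 size [0.016 0.057] xy@.024 [0.4619 0.2618] @.034 [0.4601 0.2601] @.052 [0.4568 0.2569]
side bar [379.9 158.3] 127.5 [ 0.8457 -0.0045] [ 0.8385 -0.0116] [ 0.8254 -0.0244]
side bar [325.  175.8] 111.5 [ 0.6613 -0.0046] [ 0.6561 -0.0117] [ 0.6468 -0.0245]
side bar [350.1 206.4] 139.5 [ 0.6735 -0.1274] [ 0.6682 -0.1331] [ 0.6586 -0.1434]
side bar [366.1 242.5] 182.0 [ 0.6544 -0.2421] [ 0.6493 -0.2465] [ 0.6401 -0.2545]
side grip [228.  138.1] 242.5 [0.452 0.247] [0.4492 0.237 ] [0.4441 0.219 ]
side grip [245. 176.] 335.0 [0.4465 0.0807] [0.4437 0.0726] [0.4388 0.0581]
```

```bash
python3 -m crank '[[[0,0.256,0],0,0],[[0,0.256,0.1],0,0],[[0,0.256,0.25],0,0],[[0,0.256,0.35],0,0],[[0,0.256,0.4],0,0],[[0,0.256,0.43],0,0],[[0,0.256,0.46],0,0],[[0,0.256,0.47],0,0]]'; python3 -m crank '[[[0,0,0],0,0],[[0,0,0],0,1],[[0,0,0],0,1],[[0,0,0],0,1],[[0,0,-0.2],0,1],[[0,0,-0.4],0,1],[[0,-0.4,-0.5],0,1],[[0,-0.4,-0.5],0,1]]'; python3 go.py
python3 - <<'E'
from h import *
c=snap('top','t3');s=snap('side','s3')
a=cv2.resize(c['color'][90:170,190:310],None,fx=4,fy=4,interpolation=cv2.INTER_CUBIC)
b=cv2.resize(s['color'][120:200,260:380],None,fx=4,fy=4,interpolation=cv2.INTER_CUBIC)
cv2.imwrite('pics/z5.png',np.hstack([a,b])[:,:800])
E
```

```text
time_s: 5.72
tcp_pos: [0.6577, -0.0068, 0.0777]
tool_rot: [0.777, 0.629, 0.002, 0.001]
force: [-0.2, 1.5, 9.1]
opening: 0.187
grip_force: 61.8
time_s: 6.72
tcp_pos: [0.5571, 0.0138, 0.2016]
tool_rot: [0.777, 0.629, 0.0, 0.0]
force: [0.1, -0.1, 0.6]
opening: 1.0
grip_force: 0.0
t 6.7 p [0.5571 0.0138 0.2016] yaw -12.0 tilt -1.0 open 1.0 F [ 0.1 -0.1  0.6] q [-0.12  0.28 -0.03  1.25  0.    1.66]
```

View pics/z5.png

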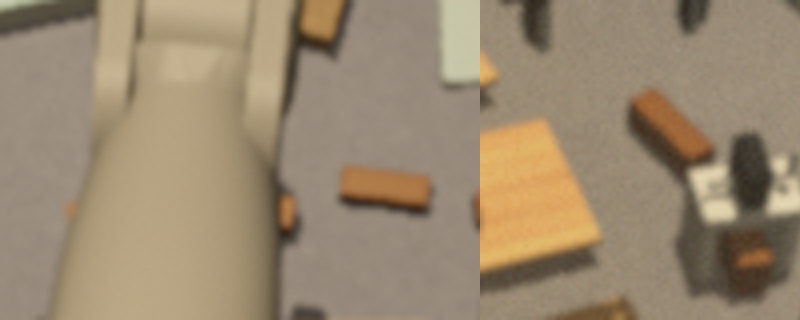

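The gauge stands over bar 2, at side-view (325–335,150–190). I'll zoom in on the pin to read it.

```bash
python3 - <<'E'
from h import *
s=load('s3'); s0=load('side0')
b=cv2.resize(s['color'][145:200,305:365],None,fx=9,fy=9,interpolation=cv2.INTER_CUBIC)
a=cv2.resize(s0['color'][75:130,190:230],None,fx=7,fy=9,interpolation=cv2.INTER_CUBIC)
cv2.imwrite('pics/z6.png',b)
# predicted geometry: gauge at 0.6577,-.0068 yaw -12
from math import *
X=np.array([cos(radians(-12)),sin(radians(-12)),0]);
for o in ([.6577,-.0068,0],):
  for n,d,z in (('brEnd top',.036,.064),('pin r12 @.03',.03,.088),('pin r22 @.03',.03,.098),('pin r32',.03,.108)):
    print(n,((proj(s,np.array(o)+X*d+[0,0,z])[0]-[305,145])*9+4).round(0))
E
```

```text
brEnd top [305. 191.]
pin r12 @.03 [298. 142.]
pin r22 @.03 [303. 119.]
pin r32 [308.  97.]
```

View pics/z6.png

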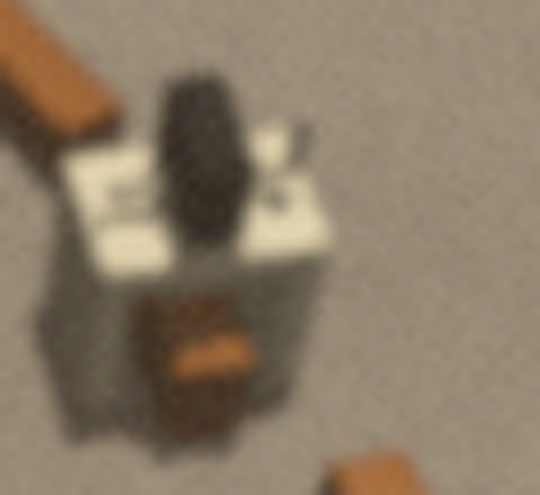

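Pin tip reads at crop (303,118). The prediction for a 22 mm reading is (303,119), and for 12 mm it is (298,142), so bar 2 is the over-risen one. The two-view triangulation agrees. Next the gauge goes back to its mat.

```bash
python3 -m crank '[[[0,0.4,0],0,1],[[0,0.4,0],0,1],[[0,0.4,0.25],0,1],[[0,0.4,0.4],0,1],[[0,0.4,0.49],0,1],[[0,0.4,0.49],0,0],[[0,0.4,0.49],0,0],[[0,0.4,0.49],0,0]]'; python3 -m crank '[[[0,0,0],0,0],[[0,0,0],0,0],[[0,0,-0.1],0,0],[[0,0,-0.3],0,0],[[0,0,-0.48],0,0],[[0,0,-0.48],0,0]]'; python3 go.py 0.56,0.2,0.2,0 0.47,0.427,0.2,0
```

```text
time_s: 7.82
tcp_pos: [0.6573, -0.0074, 0.0798]
tool_rot: [0.777, 0.629, 0.001, 0.001]
force: [0.5, -1.1, 0.8]
opening: 0.376
grip_force: 0.0
time_s: 8.57
tcp_pos: [0.6577, -0.0073, 0.2017]
tool_rot: [0.777, 0.629, 0.002, 0.002]
force: [0.4, 0.1, -5.0]
opening: 0.186
grip_force: 59.3
t 8.6 p [ 0.6577 -0.0073  0.2017] yaw -12.0 tilt -1.0 open 0.186 F [ 0.4  0.1 -5. ] q [-0.13  0.48  0.25  1.34  0.    1.65]
0.56,0.2,0.2,0 [0.73, -0.555, 0.004] turn -0.134
0.47,0.427,0.2,0 [1.543, -1.096, 0.001] turn -0.134
```

```bash
python3 -m crank '[[[0.18,-0.14,0],-0.05,0],[[0.36,-0.28,0],-0.1,0],[[0.54,-0.42,0],-0.134,0],[[0.72,-0.55,0],-0.134,0],[[0.9,-0.66,0],-0.134,0],[[0.95,-0.7,0],-0.134,0],[[0.95,-0.7,0],-0.134,0]]'; python3 go.py 0.47,0.427,0.2,0 0.47,0.427,0.083,0
```

```text
time_s: 9.45
tcp_pos: [0.5327, 0.262, 0.196]
tool_rot: [0.706, 0.708, -0.002, -0.001]
force: [0.1, -0.7, -4.5]
opening: 0.187
grip_force: 58.8
t 9.4 p [0.5327 0.262  0.196 ] yaw 0.1 tilt -1.0 open 0.187 F [ 0.1 -0.7 -4.5] q [ 0.32  0.36  0.06  1.28 -0.    1.89]
0.47,0.427,0.2,0 [0.661, -0.249, -0.016] turn 0.002
0.47,0.427,0.083,0 [0.662, -0.248, 0.452] turn 0.002
```

```bash
python3 -m crank '[[[0.22,-0.08,0],0,0],[[0.44,-0.16,0],0,0],[[0.66,-0.25,0],0,0],[[0.66,-0.25,0],0,0],[[0.66,-0.25,0.2],0,0],[[0.66,-0.25,0.35],0,0],[[0.66,-0.25,0.42],0,0],[[0.66,-0.25,0.45],0,0]]';python3 -m crank '[[[0,0,0.008],0,0],[[0,0,0.01],0,0],[[0,0,0.01],0,0]]'; python3 go.py
```

```text
time_s: 10.45
tcp_pos: [0.4734, 0.4238, 0.0848]
tool_rot: [0.708, 0.706, -0.001, 0.001]
force: [1.6, -5.2, 13.5]
opening: 0.182
grip_force: 61.2
time_s: 10.82
tcp_pos: [0.4735, 0.425, 0.0851]
tool_rot: [0.708, 0.707, 0.001, 0.001]
force: [0.0, -4.5, 6.7]
opening: 0.189
grip_force: 60.3
t 10.8 p [0.4735 0.425  0.0851] yaw -0.1 tilt -1.0 open 0.189 F [ 0.  -4.5  6.7] q [ 0.61  0.49 -0.01  1.06 -0.    2.18]
```

```bash
python3 -m crank '[[[0,0,0],0,1],[[0,0,0],0,1],[[0,0,0],0,1],[[0,0,-0.2],0,1],[[0,0,-0.4],0,1],[[0,0,-0.4],0,1]]'; python3 go.py 0.55,0.2,0.19,-12 0.655,-0.0105,0.19,-12 
```

```text
time_s: 11.58
tcp_pos: [0.4742, 0.4285, 0.1882]
tool_rot: [0.707, 0.707, 0.005, 0.001]
force: [-0.5, 0.3, -0.5]
opening: 1.0
grip_force: 0.0
t 11.6 p [0.4742 0.4285 0.1882] yaw 0.0 tilt -1.0 open 1.0 F [-0.5  0.3 -0.5] q [0.61 0.44 0.16 1.28 0.   2.18]
0.55,0.2,0.19,-12 [-0.914, 0.303, -0.01] turn 0.134
0.655,-0.0105,0.19,-12 [-1.757, 0.722, -0.011] turn 0.134
```

```bash
python3 -m crank '[[[-0.24,0.05,0],0.05,1],[[-0.48,0.1,0],0.1,1],[[-0.72,0.2,0],0.134,1],[[-0.95,0.3,0],0.134,1],[[-0.95,0.3,0],0.134,1]]'; python3 m.py; python3 go.py 0.655,-0.0105,0.12,-12
python3 - <<'E'
from h import *
s=load('sl');c=load('tl')
b=cv2.resize(s['color'][70:150,180:300],None,fx=4,fy=4,interpolation=cv2.INTER_CUBIC)
a=cv2.resize(c['color'][150:230,90:170],None,fx=4,fy=4,interpolation=cv2.INTER_CUBIC)
cv2.imwrite('pics/z7.png',np.hstack([b,a])[:,:800])
E
```

```text
time_s: 12.2
tcp_pos: [0.548, 0.1853, 0.1819]
tool_rot: [0.779, 0.627, -0.001, 0.0]
force: [-0.7, -0.1, -0.6]
opening: 1.001
grip_force: 0.0
bar [217.5 141.6] yaw 11.6 size [0.025 0.074] xy@.024 [0.6568 0.1073] @.034 [0.6538 0.1066] @.052 [0.6482 0.1052]
bar [251.9 140.6] yaw -12.5 size [0.025 0.075] xy@.024 [ 0.6575 -0.0091] @.034 [ 0.6544 -0.0091] @.052 [ 0.6489 -0.0091]
bar [285.6 135.5] yaw -8.1 size [0.023 0.075] xy@.024 [ 0.6727 -0.124 ] @.034 [ 0.6695 -0.1232] @.052 [ 0.6638 -0.1219]
bar [319.8 140. ] yaw 4.5 size [0.023 0.071] xy@.024 [ 0.6537 -0.2388] @.034 [ 0.6507 -0.2373] @.052 [ 0.6452 -0.2346]
grip [278.7 195.1] yaw 2.0 size [0.016 0.056] xy@.024 [ 0.4677 -0.0935] @.034 [ 0.4658 -0.093 ] @.052 [ 0.4625 -0.092 ]
side bar [307.4 150.3] 75.5 [0.6595 0.1063] [0.6543 0.0979] [0.645  0.0828]
side bar [380.3 159.6] 133.0 [ 0.8439 -0.0097] [ 0.8367 -0.0167] [ 0.8236 -0.0294]
side bar [325.1 175.8] 104.5 [ 0.6617 -0.0048] [ 0.6565 -0.012 ] [ 0.6471 -0.0248]
side bar [350.2 206.2] 132.5 [ 0.6741 -0.127 ] [ 0.6688 -0.1328] [ 0.6592 -0.1431]
side bar [366.4 242.6] 173.5 [ 0.6549 -0.2425] [ 0.6498 -0.2469] [ 0.6406 -0.2549]
side grip [235.2 135.3] 501.5 [0.4773 0.2504] [0.4742 0.2404] [0.4687 0.2224]
side grip [224.7 164. ] 22.0 [0.4069 0.147 ] [0.4046 0.1382] [0.4004 0.1223]
side grip [274.4 168.4] 136.5 [0.537  0.0762] [0.5333 0.0682] [0.5265 0.0537]
side grip [267.6 178.3] 21.0 [0.5038 0.0486] [0.5004 0.0408] [0.4943 0.0269]
side grip [272.9 213.6] 141.0 [ 0.4692 -0.0715] [ 0.4662 -0.0778] [ 0.4608 -0.0893]
side grip [259.9 230.2] 66.5 [ 0.4171 -0.1074] [ 0.4147 -0.1134] [ 0.4103 -0.1241]
t 12.3 p [0.5466 0.1884 0.1821] yaw -12.2 tilt -1.0 open 1.006 F [-0.1  0.7  0.3] q [ 0.19  0.33 -0.01  1.23  0.    1.98]
0.655,-0.0105,0.12,-12 [-0.687, 0.592, 0.247] turn -0.002
```

View pics/z7.png

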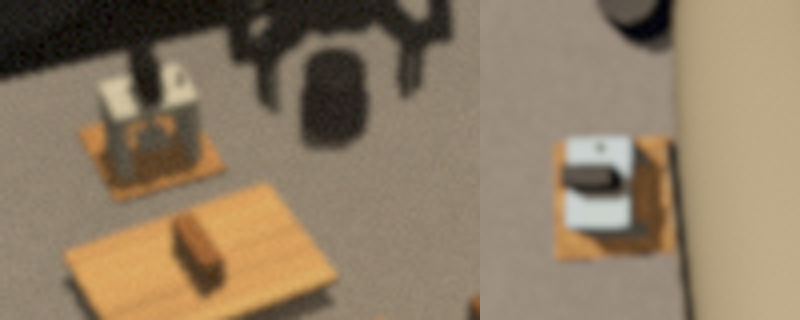

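Gauge stands on its mat and all four bars are where they were. Grasping bar 2.

```bash
python3 -m crank '[[[-0.23,0.2,0],0,1],[[-0.46,0.4,0],0,1],[[-0.69,0.592,0],0,1],[[-0.69,0.592,0.1],0,1],[[-0.69,0.592,0.1],0,1]]'; python3 go.py 0.655,-0.0105,0.014,-12
```

```text
time_s: 12.92
tcp_pos: [0.6551, -0.0109, 0.1546]
tool_rot: [0.778, 0.629, -0.002, -0.002]
force: [-0.4, 1.1, -0.6]
opening: 1.001
grip_force: 0.0
t 12.9 p [ 0.6551 -0.0109  0.1546] yaw -12.1 tilt -1.0 open 1.001 F [-0.4  1.1 -0.6] q [-0.14  0.5   0.17  1.25  0.    1.64]
0.655,-0.0105,0.014,-12 [0.002, 0.002, 0.563] turn -0.001
```

```bash
python3 -m crank '[[[0,0,0.2],0,1],[[0,0,0.4],0,1],[[0,0,0.52],0,1],[[0,0,0.56],0,1],[[0,0,0.56],0,0],[[0,0,0.56],0,0],[[0,0,0.56],0,0],[[0,0,0.56],0,0]]'; python3 -m crank '[[[0,0,0],0,0],[[0,0,-0.15],0,0],[[0,0,-0.35],0,0],[[0,0,-0.55],0,0],[[0,0,-0.55],0,0]]'; python3 go.py  0.56,-0.22,0.15,-7 0.467,-0.425,0.15,-7
```

```text
time_s: 13.92
tcp_pos: [0.6565, -0.0106, 0.0199]
tool_rot: [0.777, 0.629, 0.001, 0.001]
force: [-2.9, -0.3, 7.0]
opening: 0.148
grip_force: 3.8
time_s: 14.55
tcp_pos: [0.659, -0.0111, 0.1614]
tool_rot: [0.777, 0.629, 0.004, 0.004]
force: [0.3, -0.3, -0.1]
opening: 0.001
grip_force: 0.0
t 14.6 p [ 0.659  -0.0111  0.1614] yaw -12.1 tilt -0.9999 open 0.001 F [ 0.3 -0.3 -0.1] q [-0.14  0.49  0.17  1.24  0.    1.64]
0.56,-0.22,0.15,-7 [-0.9, -0.213, 0.043] turn -0.056
0.467,-0.425,0.15,-7 [-1.78, -0.406, 0.04] turn -0.056
```

The grip closed on nothing, so I'll look.

```bash
python3 -m crank '[[[0,-0.6,0],0,1],[[0,-0.6,0],0,1],[[0,-0.6,0],0,1],[[0,-0.6,0],0,1]]'; python3 m.py | grep bar
python3 - <<'E'
from h import *
s=load('sl')
cv2.imwrite('pics/z8.png',cv2.resize(s['color'][110:260,280:400],None,fx=4,fy=4,interpolation=cv2.INTER_CUBIC))
E
```

```text
time_s: 15.05
tcp_pos: [0.5068, 0.0213, 0.1551]
tool_rot: [0.777, 0.629, -0.0, -0.001]
force: [0.4, -0.7, 0.8]
opening: 0.845
grip_force: 0.0
bar [209.  143.4] yaw 89.6 size [0.014 0.024] xy@.024 [0.6512 0.1363] @.034 [0.6482 0.1353] @.052 [0.6427 0.1336]
bar [285.6 135.5] yaw -7.4 size [0.023 0.075] xy@.024 [ 0.6726 -0.1238] @.034 [ 0.6694 -0.123 ] @.052 [ 0.6637 -0.1217]
bar [319.9 140. ] yaw 4.5 size [0.023 0.073] xy@.024 [ 0.6537 -0.2392] @.034 [ 0.6507 -0.2376] @.052 [ 0.6452 -0.2349]
side bar [307.7 150.5] 81.5 [0.6597 0.1051] [0.6545 0.0967] [0.6452 0.0817]
side bar [380.1 158.2] 151.0 [ 0.8464 -0.0044] [ 0.8391 -0.0115] [ 0.826  -0.0244]
side bar [325.9 175.5] 108.0 [ 0.6645 -0.0045] [ 0.6593 -0.0116] [ 0.6499 -0.0244]
side bar [350.1 206.4] 137.5 [ 0.6737 -0.1276] [ 0.6683 -0.1333] [ 0.6587 -0.1436]
side bar [366.3 242.7] 178.0 [ 0.6546 -0.2427] [ 0.6495 -0.2471] [ 0.6403 -0.2551]
```

View pics/z8.png

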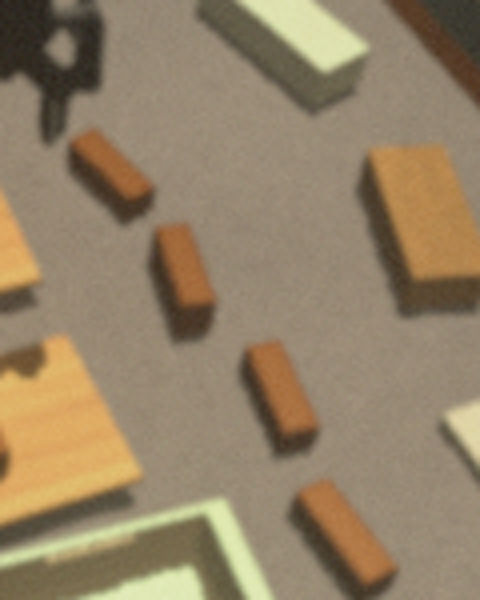

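Bar 2 is still flat, shifted about 3 mm in +x. The pads were too high, so I'll go deeper.

```bash
python3 go.py  0.6575,-0.0105,0.15,-12 0.6575,-0.0105,0.009,-12
```

```text
t 15.2 p [0.5097 0.0206 0.1555] yaw -12.1 tilt -1.0 open 0.99 F [-0.2 -0.2  0.9] q [-0.12  0.22 -0.24  1.12  0.    1.66]
0.6575,-0.0105,0.15,-12 [0.002, 0.604, 0.023] turn -0.001
0.6575,-0.0105,0.009,-12 [0.002, 0.603, 0.587] turn -0.001
```

```bash
python3 -m crank '[[[0,0.25,0],0,1],[[0,0.5,0],0,1],[[0,0.6,0],0,1],[[0,0.6,0.2],0,1],[[0,0.6,0.4],0,1],[[0,0.6,0.55],0,1],[[0,0.6,0.587],0,1],[[0,0.6,0.587],0,1]]'; python3 go.py;  python3 -m crank '[[[0,0,0],0,0],[[0,0,0],0,0],[[0,0,0],0,0],[[0,0,0],0,0],[[0,0,0],0,0]]'
```

```text
time_s: 16.15
tcp_pos: [0.6563, -0.0108, 0.0084]
tool_rot: [0.777, 0.629, -0.0, -0.0]
force: [-0.0, 0.7, 0.1]
opening: 0.998
grip_force: 0.0
t 16.1 p [ 0.6563 -0.0108  0.0084] yaw -12.1 tilt -1.0 open 0.998 F [-0.   0.7  0.1] q [-0.14  0.59 -0.05  0.93  0.    1.64]
time_s: 16.77
tcp_pos: [0.6567, -0.0105, 0.0102]
tool_rot: [0.777, 0.629, 0.001, 0.001]
force: [0.1, 0.2, 6.3]
opening: 0.281
grip_force: 59.7
```

```bash
python3 -m crank '[[[0,0,-0.1],0,0],[[0,0,-0.3],0,0],[[0,0,-0.5],0,0],[[0,0,-0.55],0,0],[[0,0,-0.55],0,0]]'; python3 go.py 0.56,-0.22,0.15,-7 0.467,-0.425,0.15,-7
```

```text
time_s: 17.4
tcp_pos: [0.6558, -0.0105, 0.1467]
tool_rot: [0.777, 0.629, 0.0, 0.0]
force: [-1.0, -0.0, -0.6]
opening: 0.283
grip_force: 59.2
t 17.4 p [ 0.6558 -0.0105  0.1467] yaw -12.0 tilt -1.0 open 0.283 F [-1.  -0.  -0.6] q [-0.14  0.5   0.15  1.22  0.    1.64]
0.56,-0.22,0.15,-7 [-0.9, -0.2, -0.014] turn -0.056
0.467,-0.425,0.15,-7 [-1.779, -0.393, -0.014] turn -0.056
```

```bash
python3 -m crank '[[[-0.22,-0.05,0],-0.05,0],[[-0.44,-0.1,0],-0.056,0],[[-0.66,-0.15,0],-0.056,0],[[-0.88,-0.2,0],-0.056,0],[[-0.95,-0.2,0],-0.056,0],[[-0.95,-0.2,0],-0.056,0]]'; python3 go.py 0.467,-0.425,0.15,-7 0.467,-0.425,0.025,-7; python3 m.py | grep -v side;  python3 - <<'E'
from h import *
c=load('tl'); 
for k in blobs(c,(13,85,150),(25,200,255),(352,170,405,215),60):
    r=cv2.minAreaRect(k); print(ray(c,r[0],.014)[0,:2].round(4),r, ray(c,cv2.boxPoints(r),.014)[:,:2].round(3).tolist())
E
```

```text
time_s: 18.15
tcp_pos: [0.5561, -0.2327, 0.1444]
tool_rot: [0.75, 0.662, -0.0, -0.002]
force: [-0.0, 0.6, -0.7]
opening: 0.283
grip_force: 59.3
t 18.1 p [ 0.5561 -0.2327  0.1444] yaw -7.1 tilt -1.0 open 0.283 F [-0.   0.6 -0.7] q [-0.53  0.4  -0.01  1.17  0.    1.17]
0.467,-0.425,0.15,-7 [-0.807, -0.258, -0.023] turn -0.001
0.467,-0.425,0.025,-7 [-0.808, -0.257, 0.477] turn -0.001
bar [227.4 151.5] yaw 13.1 size [0.024 0.074] xy@.024 [0.6215 0.0743] @.034 [0.6186 0.0737] @.052 [0.6135 0.0728]
bar [285.8 135.6] yaw -8.9 size [0.024 0.075] xy@.024 [ 0.6722 -0.1246] @.034 [ 0.669  -0.1238] @.052 [ 0.6633 -0.1225]
grip [171.6 199.5] yaw 6.9 size [0.017 0.057] xy@.024 [0.4618 0.2613] @.034 [0.46   0.2596] @.052 [0.4567 0.2564]
grip [222.5 193.1] yaw -1.4 size [0.017 0.055] xy@.024 [0.479  0.0925] @.034 [0.4771 0.0918] @.052 [0.4737 0.0907]
[ 0.4682 -0.4237] ((377.58197021484375, 193.09835815429688), (41.555904388427734, 32.86447525024414), 5.19442892074585) [[0.421, -0.347], [0.532, -0.364], [0.516, -0.501], [0.405, -0.483]]
```

Bar 1 has just been knocked to about (0.62, 0.074), which is easy to account for. Placing bar 2 on the board.

```bash
python3 -m crank '[[[-0.2,-0.06,0],0,0],[[-0.4,-0.12,0],0,0],[[-0.6,-0.18,0],0,0],[[-0.807,-0.257,0],0,0],[[-0.807,-0.257,0],0,0],[[-0.807,-0.257,0.2],0,0],[[-0.807,-0.257,0.4],0,0],[[-0.807,-0.257,0.46],0,0]]'; python3 -m crank '[[[0,0,0.01],0,0],[[0,0,0.018],0,0],[[0,0,0.018],0,0]]';  python3 -m crank '[[[0,0,0],0,0.6],[[0,0,0],0,0.6],[[0,0,0],0,0.6],[[0,0,-0.25],0,0.6],[[0,0,-0.5],0,1],[[0,0,-0.5],0,1]]'; python3 go.py 0.5,-0.25,0.15,-8 0.6715,-0.124,0.15,-8
```

```text
time_s: 19.25
tcp_pos: [0.4682, -0.4203, 0.0276]
tool_rot: [0.748, 0.664, 0.0, -0.004]
force: [-0.5, 1.1, -0.3]
opening: 0.284
grip_force: 59.2
time_s: 19.62
tcp_pos: [0.4699, -0.4256, 0.0286]
tool_rot: [0.749, 0.663, 0.0, 0.002]
force: [0.2, -0.1, -0.8]
opening: 0.283
grip_force: 59.2
time_s: 20.38
tcp_pos: [0.4714, -0.4278, 0.1584]
tool_rot: [0.749, 0.663, -0.0, 0.006]
force: [0.3, -0.9, 0.3]
opening: 0.988
grip_force: 0.0
t 20.4 p [ 0.4714 -0.4278  0.1584] yaw -7.0 tilt -0.9999 open 0.988 F [ 0.3 -0.9  0.3] q [-0.86  0.44  0.09  1.21  0.    0.83]
0.5,-0.25,0.15,-8 [0.72, 0.027, 0.028] turn 0.011
0.6715,-0.124,0.15,-8 [1.304, 0.646, 0.029] turn 0.011
```

```bash
python3 -m crank '[[[0.24,0.1,0],0,1],[[0.48,0.2,0],0.011,1],[[0.72,0.3,0],0.011,1],[[0.96,0.4,0.02],0.011,1],[[1,0.5,0.02],0.011,1],[[1,0.63,0.02],0.011,1],[[1,0.63,0.02],0.011,1]]'; python3 go.py 0.673,-0.125,0.15,-8 0.673,-0.125,0.009,-8; python3 m.py | grep bar
python3 - <<'E'
from h import *
c,s=load('tl'),load('sl')
a=cv2.resize(c['color'][150:230,300:405],None,fx=4,fy=4,interpolation=cv2.INTER_CUBIC)
b=cv2.resize(s['color'][225:380,255:380],None,fx=3.2,fy=3.2,interpolation=cv2.INTER_CUBIC)
im=np.zeros((500,830,3),np.uint8); im[:a.shape[0],:a.shape[1]]=a; im[:b.shape[0],430:430+b.shape[1]]=b[:500]; cv2.imwrite('pics/z9.png',im[:,:800])
E
```

```text
time_s: 21.25
tcp_pos: [0.6568, -0.1951, 0.1447]
tool_rot: [0.754, 0.657, -0.0, -0.001]
force: [-0.1, 0.9, -0.5]
opening: 1.003
grip_force: 0.0
t 21.2 p [ 0.6568 -0.1951  0.1447] yaw -7.9 tilt -1.0 open 1.003 F [-0.1  0.9 -0.5] q [-0.41  0.56  0.24  1.26  0.    1.3 ]
0.673,-0.125,0.15,-8 [0.287, 0.026, -0.021] turn 0.001
0.673,-0.125,0.009,-8 [0.287, 0.026, 0.543] turn 0.001
bar [227.6 151.5] yaw 13.1 size [0.024 0.073] xy@.024 [0.6215 0.0737] @.034 [0.6187 0.0731] @.052 [0.6135 0.0722]
side bar [301.7 161.4] 101.0 [0.6235 0.0714] [0.6188 0.0634] [0.6102 0.049 ]
side bar [350.  206.9] 142.0 [ 0.6727 -0.1287] [ 0.6674 -0.1344] [ 0.6579 -0.1447]
side bar [360.3 234.6] 49.5 [ 0.6527 -0.2161] [ 0.6476 -0.2209] [ 0.6385 -0.2294]
side bar [372.2 250.8] 40.5 [ 0.6557 -0.2687] [ 0.6506 -0.2728] [ 0.6414 -0.2803]
```

View pics/z9.png

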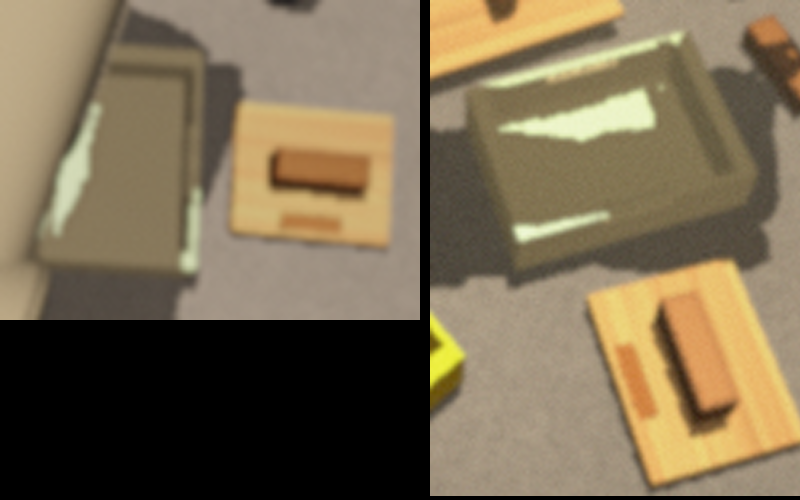

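The over-risen bar lies flat on the board. I'll work out the tub pose from the rim corners: top crop (203,52) and (193,272), side crop (683,33), (470,85), (755,163) and (515,228).

```bash
python3 - <<'E'
from h import *
c,s=load('tl'),load('sl')
T=ray(c,[(203/4+300,52/4+150),(193/4+300,272/4+150)],.055)[:,:2]
S=ray(s,[((u-430)/3.2+255,v/3.2+225) for u,v in((470,85),(683,33),(755,163),(515,228))],.055)[:,:2]
print(T.round(3),S.round(3),S.mean(0))
def yaw(v): return np.rad2deg(np.arctan2(v[1],v[0]))
print(yaw(T[0]-T[1]),yaw(S[1]-S[0]),yaw(S[2]-S[3]),yaw(S[0]-S[3])-90,yaw(S[1]-S[2])-90)
print([np.linalg.norm(S[i]-S[(i+1)%4]).round(3) for i in range(4)])
# yaw of rim edges from top0: bright cream contour, right edge line fit
c=load('top0')
k=max(blobs(c,(24,30,150),(45,90,255),(300,150,360,225),60),key=cv2.contourArea)[:,0,:]
for n,m in (('right',(k[:,0]>344)&(k[:,1]>167)&(k[:,1]<213)),('top',(k[:,1]<167)&(k[:,0]>320)&(k[:,0]<346))):
    P=ray(c,k[m],.055)[:,:2]; v=cv2.fitLine(P.astype(np.float32),cv2.DIST_HUBER,0,.01,.01).ravel(); print(n,v.round(4),yaw(v[:2]))
E
```

```text
[[ 0.563 -0.332]
 [ 0.382 -0.313]] [[ 0.404 -0.189]
 [ 0.575 -0.208]
 [ 0.571 -0.325]
 [ 0.389 -0.307]] [ 0.48489463 -0.25745818]
-6.053404425797172 -6.2776340750522905 -5.895957827266146 -7.102878082244047 -2.2518327724145024
[np.float64(0.173), np.float64(0.117), np.float64(0.182), np.float64(0.118)]
right [ 0.9958 -0.0918  0.4833 -0.3236] -5.265364
top [ 0.082   0.9966  0.5739 -0.263 ] 85.29744
```

```bash
python3 -m crank '[[[0.2,0.02,0],0,1],[[0.285,0.026,0],0,1],[[0.285,0.026,0.2],0,1],[[0.285,0.026,0.4],0,1],[[0.285,0.026,0.545],0,1],[[0.285,0.026,0.545],0,1],[[0.285,0.026,0.545],0,0],[[0.285,0.026,0.545],0,0]]';  python3 -m crank '[[[0,0,0],0,0],[[0,0,0],0,0],[[0,0,0],0,0],[[0,0,-0.1],0,0],[[0,0,-0.3],0,0],[[0,0,-0.52],0,0],[[0,0,-0.52],0,0]]'; python3 go.py 0.5283,-0.2661,0.14,-5.3 0.5283,-0.2661,0.017,-5.3
```

```text
time_s: 22.35
tcp_pos: [0.6736, -0.1269, 0.0132]
tool_rot: [0.755, 0.656, 0.001, 0.002]
force: [-0.6, -0.5, -0.5]
opening: 0.607
grip_force: 0.0
time_s: 23.22
tcp_pos: [0.6753, -0.1271, 0.1468]
tool_rot: [0.755, 0.656, 0.003, 0.004]
force: [0.5, 0.2, -0.4]
opening: 0.001
grip_force: 0.0
t 23.2 p [ 0.6753 -0.1271  0.1468] yaw -8.0 tilt -0.9999 open 0.001 F [ 0.5  0.2 -0.4] q [-0.3   0.55  0.24  1.25  0.    1.41]
0.5283,-0.2661,0.14,-5.3 [-0.632, -0.506, 0.023] turn -0.03
0.5283,-0.2661,0.017,-5.3 [-0.632, -0.511, 0.515] turn -0.03
```

Missed high again, since the grasp point needs TCP z of about 0.009. Relocating the bar and retrying lower.

```bash
python3 -m crank '[[[0.4,-0.5,0],0,1],[[0.4,-0.5,0],0,1],[[0.4,-0.5,0],0,1],[[0.4,-0.5,0],0,1]]'; python3 m.py | grep bar; python3 go.py 0.6745,-0.1255,0.14,-8 0.6745,-0.1255,0.008,-8
```

```text
time_s: 23.72
tcp_pos: [0.5595, -0.0077, 0.14]
tool_rot: [0.754, 0.657, -0.001, -0.001]
force: [0.5, -0.2, 0.7]
opening: 0.846
grip_force: 0.0
bar [285.6 135.6] yaw -8.1 size [0.023 0.075] xy@.024 [ 0.6724 -0.1239] @.034 [ 0.6692 -0.1232] @.052 [ 0.6635 -0.1218]
bar [319.8 140. ] yaw 5.1 size [0.023 0.073] xy@.024 [ 0.6539 -0.2391] @.034 [ 0.6508 -0.2376] @.052 [ 0.6453 -0.2349]
side bar [380.2 158.7] 148.5 [ 0.8458 -0.0062] [ 0.8385 -0.0133] [ 0.8254 -0.0261]
side bar [301.9 161.4] 95.5 [0.624  0.0712] [0.6192 0.0632] [0.6106 0.0488]
side bar [350.1 206.5] 139.0 [ 0.6735 -0.1276] [ 0.6682 -0.1333] [ 0.6586 -0.1436]
side bar [366.2 242.5] 183.5 [ 0.6545 -0.2422] [ 0.6494 -0.2467] [ 0.6402 -0.2546]
t 23.8 p [ 0.5623 -0.0097  0.1403] yaw -8.0 tilt -1.0 open 0.998 F [-0.4 -0.7  0.9] q [-0.16  0.32 -0.13  1.12 -0.    1.55]
0.6745,-0.1255,0.14,-8 [-0.397, 0.509, 0.002] turn 0.0
0.6745,-0.1255,0.008,-8 [-0.397, 0.508, 0.53] turn 0.0
```

```bash
python3 -m crank '[[[-0.2,0.25,0],0,1],[[-0.4,0.503,0],0,1],[[-0.4,0.503,0.1],0,1],[[-0.4,0.503,0.3],0,1],[[-0.4,0.503,0.5],0,1],[[-0.4,0.503,0.53],0,1],[[-0.4,0.503,0.53],0,1],[[-0.4,0.503,0.53],0,1]]'; python3 -m crank '[[[0,0,0],0,0],[[0,0,0],0,0],[[0,0,0],0,0],[[0,0,0],0,0],[[0,0,0],0,0],[[0,0,0],0,0]]'; python3 go.py
```

```text
time_s: 24.82
tcp_pos: [0.6748, -0.1271, 0.0107]
tool_rot: [0.755, 0.656, 0.001, 0.002]
force: [0.6, 0.0, 0.4]
opening: 1.0
grip_force: 0.0
time_s: 25.58
tcp_pos: [0.6745, -0.1271, 0.0156]
tool_rot: [0.755, 0.656, 0.001, 0.003]
force: [-12.5, 2.3, 35.2]
opening: 0.009
grip_force: 37.7
t 25.6 p [ 0.6745 -0.1271  0.0156] yaw -8.0 tilt -1.0 open 0.009 F [-12.5   2.3  35.2] q [-0.3   0.63  0.05  0.98 -0.    1.41]
```

```bash
python3 -m crank '[[[0,0,-0.1],0,0],[[0,0,-0.3],0,1],[[0,-0.4,-0.5],0,1],[[0,-0.4,-0.5],0,1],[[0,-0.4,-0.5],0,1],[[0,-0.4,-0.5],0,1],[[0,-0.4,-0.5],0,1]]'; python3 m.py | grep bar; python3 go.py 0.6735,-0.1255,0.14,-8 0.6735,-0.1255,0.004,-8
python3 - <<'E'
from h import *
s=load('sl');c=load('tl')
cv2.imwrite('pics/z10.png',np.hstack([cv2.resize(s['color'][180:255,300:400],None,fx=4,fy=4,interpolation=cv2.INTER_CUBIC),cv2.resize(c['color'][110:185,250:350],None,fx=4,fy=4,interpolation=cv2.INTER_CUBIC)]))
E
```

```text
time_s: 26.45
tcp_pos: [0.5744, -0.1125, 0.1321]
tool_rot: [0.755, 0.656, -0.0, -0.0]
force: [-0.3, -0.4, -0.8]
opening: 0.999
grip_force: 0.0
bar [227.4 151.5] yaw 13.1 size [0.024 0.074] xy@.024 [0.6215 0.0743] @.034 [0.6186 0.0737] @.052 [0.6135 0.0728]
bar [320.1 140. ] yaw 5.1 size [0.023 0.07 ] xy@.024 [ 0.6537 -0.2399] @.034 [ 0.6506 -0.2384] @.052 [ 0.6451 -0.2357]
side bar [380.3 158.5] 158.0 [ 0.8465 -0.0057] [ 0.8392 -0.0128] [ 0.8261 -0.0256]
side bar [349.7 206.6] 143.0 [ 0.6724 -0.1277] [ 0.667  -0.1334] [ 0.6575 -0.1437]
side bar [366.2 242.6] 185.0 [ 0.6542 -0.2424] [ 0.6491 -0.2468] [ 0.6399 -0.2548]
t 26.6 p [ 0.5741 -0.1124  0.132 ] yaw -8.0 tilt -1.0 open 1.001 F [ 0.1 -0.3 -0. ] q [-0.33  0.37 -0.08  1.12  0.    1.38]
0.6735,-0.1255,0.14,-8 [0.003, 0.401, -0.033] turn 0.0
0.6735,-0.1255,0.004,-8 [0.003, 0.401, 0.511] turn 0.0
```

View pics/z10.png

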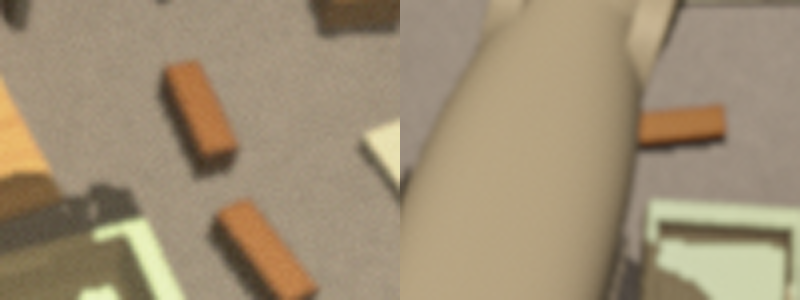

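Bar is still flat and unmoved. Going lower, and checking the height before closing.

```bash
python3 -m crank '[[[0,0.2,0],0,1],[[0,0.395,0.0],0,1],[[0,0.395,0.2],0,1],[[0,0.395,0.4],0,1],[[0,0.395,0.5],0,1],[[0,0.395,0.51],0,1],[[0,0.395,0.51],0,1],[[0,0.395,0.51],0,1]]'; python3 -m crank '[[[0,0,0],0,1],[[0,0,0],0,1]]'
```

```text
time_s: 27.55
tcp_pos: [0.673, -0.1265, 0.0074]
tool_rot: [0.755, 0.656, 0.001, 0.001]
force: [-0.3, 0.0, 0.4]
opening: 0.998
grip_force: 0.0
time_s: 27.8
tcp_pos: [0.6719, -0.1262, 0.0065]
tool_rot: [0.755, 0.656, 0.0, 0.001]
force: [-0.1, -0.7, 0.6]
opening: 0.998
grip_force: 0.0
```

```bash
python3 -m crank '[[[0,0,0.01],0,0],[[0,0,0.01],0,0],[[0,0,0.01],0,0],[[0,0,0.01],0,0],[[0,0,0.01],0,0]]'
```

```text
time_s: 28.42
tcp_pos: [0.6717, -0.1261, 0.0033]
tool_rot: [0.755, 0.656, 0.0, 0.0]
force: [0.3, -1.0, 1.6]
opening: 0.281
grip_force: 59.2
```

```bash
python3 -m crank '[[[0,0,-0.1],0,0],[[0,0,-0.3],0,0],[[0,0,-0.5],0,0],[[0,0,-0.54],0,0],[[0,0,-0.54],0,0]]'; python3 go.py 0.5283,-0.2661,0.14,-5.3 
```

```text
time_s: 29.05
tcp_pos: [0.6718, -0.1261, 0.1384]
tool_rot: [0.755, 0.656, 0.0, 0.0]
force: [0.4, 1.3, -0.9]
opening: 0.278
grip_force: 59.1
t 29.1 p [ 0.6718 -0.1261  0.1384] yaw -8.0 tilt -1.0 open 0.278 F [ 0.4  1.3 -0.9] q [-0.3   0.55  0.22  1.24  0.    1.41]
0.5283,-0.2661,0.14,-5.3 [-0.634, -0.49, -0.007] turn -0.03
```

```bash
python3 -m crank '[[[-0.15,-0.12,0],-0.01,0],[[-0.3,-0.25,0],-0.02,0],[[-0.45,-0.37,0],-0.03,0],[[-0.61,-0.49,0],-0.03,0],[[-0.61,-0.49,0],-0.03,0],[[-0.61,-0.49,0],-0.03,0]]';python3 go.py 0.5283,-0.2661,0.06,-5.3 0.5283,-0.2661,0.0125,-5.3
```

```text
time_s: 29.8
tcp_pos: [0.5282, -0.2595, 0.1364]
tool_rot: [0.739, 0.673, -0.0, -0.001]
force: [-0.0, -0.4, -0.1]
opening: 0.278
grip_force: 59.2
t 29.8 p [ 0.5282 -0.2595  0.1364] yaw -5.3 tilt -1.0 open 0.278 F [-0.  -0.4 -0.1] q [-0.59  0.38 -0.06  1.13  0.    1.07]
0.5283,-0.2661,0.06,-5.3 [-0.027, 0.004, 0.305] turn -0.0
0.5283,-0.2661,0.0125,-5.3 [-0.027, 0.004, 0.495] turn -0.0
```

```bash
python3 -m crank '[[[-0.027,0,0.1],0,0],[[-0.027,0,0.25],0,0],[[-0.027,0,0.4],0,0],[[-0.027,0,0.46],0,0],[[-0.027,0,0.48],0,0],[[-0.027,0,0.495],0,0],[[-0.027,0,0.5],0,0],[[-0.027,0,0.5],0,0]]'; python3 -m crank '[[[0,0,0],0,0.35],[[0,0,0],0,0.35],[[0,0,0],0,0.35],[[0,0,-0.25],0,0.35],[[0,0,-0.45],0,0.6],[[0,0,-0.5],0,1],[[0,0,-0.5],0,1]]'; python3 go.py 0.6537,-0.2405,0.14,4.8  0.6537,-0.2405,0.004,4.8;  python3 m.py | grep bar
```

```text
time_s: 30.8
tcp_pos: [0.5289, -0.2671, 0.0139]
tool_rot: [0.739, 0.674, 0.0, 0.001]
force: [0.0, -0.2, -1.5]
opening: 0.282
grip_force: 59.2
time_s: 31.68
tcp_pos: [0.5288, -0.2671, 0.1388]
tool_rot: [0.739, 0.674, 0.0, 0.001]
force: [-0.1, 0.1, -1.2]
opening: 0.962
grip_force: 0.0
t 31.7 p [ 0.5288 -0.2671  0.1388] yaw -5.3 tilt -1.0 open 0.962 F [-0.1  0.1 -1.2] q [-0.6   0.38 -0.06  1.14  0.    1.06]
0.6537,-0.2405,0.14,4.8 [0.152, 0.488, -0.004] turn -0.112
0.6537,-0.2405,0.004,4.8 [0.153, 0.486, 0.54] turn -0.112
bar [227.4 151.5] yaw 13.1 size [0.024 0.074] xy@.024 [0.6215 0.0743] @.034 [0.6186 0.0737] @.052 [0.6135 0.0728]
bar [319.4 140.1] yaw 4.5 size [0.024 0.071] xy@.024 [ 0.6536 -0.2377] @.034 [ 0.6506 -0.2362] @.052 [ 0.6451 -0.2335]
side bar [301.6 161.4] 106.0 [0.6231 0.0713] [0.6183 0.0633] [0.6098 0.0489]
side bar [366.9 243.5] 180.0 [ 0.6546 -0.2454] [ 0.6495 -0.2498] [ 0.6403 -0.2577]
side bar [323.5 258.7] 94.5 [ 0.5322 -0.2433] [ 0.5285 -0.2477] [ 0.5218 -0.2556]
```

```bash
python3 -m crank '[[[0.08,0.24,0],-0.05,1],[[0.152,0.486,0],-0.112,1],[[0.152,0.486,0],-0.112,1],[[0.152,0.486,0.2],-0.112,1],[[0.152,0.486,0.4],-0.112,1],[[0.152,0.486,0.52],-0.112,1],[[0.152,0.486,0.54],-0.112,1],[[0.152,0.486,0.54],-0.112,1]]'; python3 -m crank '[[[0,0,0],0,1],[[0,0,0],0,1]]'; python3 go.py 0.6537,-0.2405,0.0035,4.8
```

```text
time_s: 32.78
tcp_pos: [0.6522, -0.2402, 0.0029]
tool_rot: [0.677, 0.736, -0.0, -0.0]
force: [-0.0, 1.7, 0.4]
opening: 0.997
grip_force: 0.0
time_s: 33.02
tcp_pos: [0.6539, -0.2407, 0.0049]
tool_rot: [0.677, 0.736, 0.0, 0.001]
force: [0.2, 0.2, -0.8]
opening: 1.001
grip_force: 0.0
t 33.0 p [ 0.6539 -0.2407  0.0049] yaw 4.8 tilt -1.0 open 1.001 F [ 0.2  0.2 -0.8] q [-0.47  0.66  0.07  0.98  0.    1.02]
0.6537,-0.2405,0.0035,4.8 [0.001, -0.001, 0.005] turn -0.0
```

```bash
python3 -m crank '[[[0,0,0.004],0,0],[[0,0,0.004],0,0],[[0,0,0.004],0,0],[[0,0,0.004],0,0],[[0,0,0.004],0,0]]'; python3 -m crank '[[[0,0,-0.1],0,0],[[0,0,-0.3],0,0],[[0,0,-0.5],0,0],[[0,0,-0.54],0,0],[[0,0,-0.54],0,0]]'; python3 go.py 0.4845,-0.263,0.14,-5.3
```

```text
time_s: 33.65
tcp_pos: [0.6531, -0.2402, 0.0024]
tool_rot: [0.677, 0.736, 0.0, 0.0]
force: [0.4, -0.2, 2.8]
opening: 0.277
grip_force: 59.6
time_s: 34.28
tcp_pos: [0.6531, -0.2403, 0.1374]
tool_rot: [0.677, 0.736, 0.0, 0.0]
force: [0.3, -1.0, -0.8]
opening: 0.278
grip_force: 59.2
t 34.3 p [ 0.6531 -0.2403  0.1374] yaw 4.8 tilt -1.0 open 0.278 F [ 0.3 -1.  -0.8] q [-0.47  0.58  0.26  1.25  0.    1.02]
0.4845,-0.263,0.14,-5.3 [-0.034, -0.679, -0.011] turn 0.112
```

```bash
python3 -m crank '[[[-0.01,-0.24,0],0.05,0],[[-0.02,-0.46,0],0.112,0],[[-0.034,-0.678,0],0.112,0],[[-0.034,-0.678,0],0.112,0],[[-0.034,-0.678,0],0.112,0]]';python3 go.py 0.4845,-0.263,0.0125,-5.3
```

```text
time_s: 34.9
tcp_pos: [0.4842, -0.2625, 0.1358]
tool_rot: [0.739, 0.674, 0.0, -0.001]
force: [0.2, -0.9, -0.8]
opening: 0.282
grip_force: 59.3
t 34.9 p [ 0.4842 -0.2625  0.1358] yaw -5.3 tilt -1.0 open 0.282 F [ 0.2 -0.9 -0.8] q [-0.64  0.31 -0.17  1.1   0.    1.02]
0.4845,-0.263,0.0125,-5.3 [-0.002, 0.002, 0.493] turn -0.0
```

```bash
python3 -m crank '[[[0,0,0.1],0,0],[[0,0,0.25],0,0],[[0,0,0.4],0,0],[[0,0,0.46],0,0],[[0,0,0.48],0,0],[[0,0,0.495],0,0],[[0,0,0.498],0,0],[[0,0,0.498],0,0]]'; python3 -m crank '[[[0,0,0],0,0.35],[[0,0,0],0,0.35],[[0,0,0],0,0.35],[[0,0,-0.25],0,0.35],[[0,0,-0.45],0,0.6],[[0,0,-0.5],0,1],[[0,0,-0.5],0,1]]'; python3 go.py 0.57,-0.05,0.14,13.1  0.6222,0.0735,0.14,13.1
```

```text
time_s: 35.9
tcp_pos: [0.4852, -0.2632, 0.0134]
tool_rot: [0.739, 0.674, 0.0, 0.001]
force: [0.3, -0.6, -1.4]
opening: 0.281
grip_force: 59.3
time_s: 36.78
tcp_pos: [0.485, -0.2631, 0.1381]
tool_rot: [0.739, 0.674, 0.0, 0.001]
force: [-0.3, -1.4, -0.4]
opening: 0.966
grip_force: 0.0
t 36.8 p [ 0.485  -0.2631  0.1381] yaw -5.3 tilt -1.0 open 0.966 F [-0.3 -1.4 -0.4] q [-0.64  0.3  -0.16  1.1   0.    1.02]
0.57,-0.05,0.14,13.1 [0.88, 0.26, -0.008] turn -0.204
0.6222,0.0735,0.14,13.1 [1.391, 0.422, -0.008] turn -0.204
```

```bash
python3 -m crank '[[[0.24,0.1,0],-0.1,1],[[0.48,0.2,0],-0.204,1],[[0.72,0.3,0],-0.204,0.6],[[0.95,0.4,0],-0.204,0.6],[[0.95,0.4,0],-0.204,0.6]]'; python3 go.py 0.6222,0.0732,0.14,13.1; python3 m.py | grep -v "side grip"
```

```text
time_s: 37.4
tcp_pos: [0.6059, -0.0315, 0.1346]
tool_rot: [0.62, 0.785, -0.001, -0.002]
force: [-0.5, -0.9, -0.5]
opening: 0.602
grip_force: 0.0
t 37.4 p [ 0.6059 -0.0315  0.1346] yaw 13.4 tilt -1.0 open 0.602 F [-0.5 -0.9 -0.5] q [-0.18  0.41 -0.01  1.15  0.    1.15]
0.6222,0.0732,0.14,13.1 [0.392, 0.16, -0.021] turn 0.003
grip [171.6 199.5] yaw 6.9 size [0.017 0.057] xy@.024 [0.4618 0.2613] @.034 [0.46   0.2596] @.052 [0.4567 0.2564]
side bar [380.  158.9] 132.5 [ 0.8447 -0.0068] [ 0.8374 -0.0139] [ 0.8243 -0.0267]
side bar [301.9 161.3] 98.5 [0.6241 0.0715] [0.6193 0.0635] [0.6108 0.0491]
side bar [323.6 258.6] 89.0 [ 0.5324 -0.2432] [ 0.5287 -0.2477] [ 0.522  -0.2556]
side bar [305.7 261. ] 48.5 [ 0.4886 -0.2328] [ 0.4853 -0.2373] [ 0.4795 -0.2454]
```

```bash
python3 -m crank '[[[0.2,0.08,0],0,0.6],[[0.395,0.16,0],0,0.6],[[0.395,0.16,0.1],0,0.6],[[0.395,0.16,0.3],0,0.6],[[0.395,0.16,0.5],0,0.6],[[0.395,0.16,0.52],0,0.6],[[0.395,0.16,0.525],0,0.6],[[0.395,0.16,0.525],0,0.6]]'; python3 -m crank '[[[0,0,0],0,0.6],[[0,0,0],0,0.6]]'; python3 go.py 0.6222,0.0732,0.003,13.1
```

```text
time_s: 38.5
tcp_pos: [0.6245, 0.0691, 0.0086]
tool_rot: [0.622, 0.783, 0.001, 0.001]
force: [0.8, 0.1, 0.3]
opening: 0.598
grip_force: 0.0
time_s: 38.75
tcp_pos: [0.6236, 0.0698, 0.0076]
tool_rot: [0.622, 0.783, 0.001, 0.001]
force: [0.5, 0.6, 0.9]
opening: 0.603
grip_force: 0.0
t 38.8 p [0.6236 0.0698 0.0076] yaw 13.1 tilt -1.0 open 0.603 F [0.5 0.6 0.9] q [-0.02  0.54 -0.14  0.89  0.    1.33]
0.6222,0.0732,0.003,13.1 [0.014, -0.002, 0.018] turn -0.0
```

```bash
python3 -m crank '[[[0.012,0,0.016],0,0.6],[[0.012,0,0.016],0,0.6],[[0.012,0,0.016],0,0],[[0.012,0,0.016],0,0],[[0.012,0,0.016],0,0],[[0.012,0,0.016],0,0]]'; python3 -m crank '[[[0,0,-0.1],0,0],[[0,0,-0.3],0,0],[[0,0,-0.5],0,0],[[0,0,-0.54],0,0],[[0,0,-0.54],0,0]]'; python3 go.py 0.53,-0.1,0.14,-5.3 0.4407,-0.259,0.14,-5.3
```

```text
time_s: 39.5
tcp_pos: [0.6223, 0.0727, 0.0026]
tool_rot: [0.622, 0.783, 0.0, 0.0]
force: [-0.6, 0.4, 2.5]
opening: 0.279
grip_force: 59.2
time_s: 40.12
tcp_pos: [0.6222, 0.0726, 0.1374]
tool_rot: [0.622, 0.783, 0.0, 0.0]
force: [0.5, -0.1, -1.5]
opening: 0.279
grip_force: 59.1
t 40.1 p [0.6222 0.0726 0.1374] yaw 13.1 tilt -1.0 open 0.279 F [ 0.5 -0.1 -1.5] q [-0.01  0.44  0.04  1.17  0.    1.33]
0.53,-0.1,0.14,-5.3 [-0.589, -0.515, -0.011] turn 0.204
0.4407,-0.259,0.14,-5.3 [-1.128, -1.007, -0.011] turn 0.204
```

```bash
python3 -m crank '[[[-0.2,-0.17,0],0.1,0],[[-0.4,-0.35,0],0.204,0],[[-0.6,-0.53,0],0.204,0],[[-0.8,-0.71,0],0.204,0],[[-0.95,-0.85,0],0.204,0],[[-0.95,-0.85,0],0.204,0]]'; python3 go.py 0.4407,-0.259,0.14,-5.3 0.4407,-0.259,0.0115,-5.3
```

```text
time_s: 40.88
tcp_pos: [0.4655, -0.209, 0.1349]
tool_rot: [0.741, 0.671, -0.001, -0.002]
force: [0.9, 0.2, -0.8]
opening: 0.278
grip_force: 59.2
t 40.9 p [ 0.4655 -0.209   0.1349] yaw -5.6 tilt -1.0 open 0.278 F [ 0.9  0.2 -0.8] q [-0.58  0.23 -0.27  1.08 -0.    1.09]
0.4407,-0.259,0.14,-5.3 [-0.209, -0.079, -0.02] turn -0.004
0.4407,-0.259,0.0115,-5.3 [-0.209, -0.077, 0.494] turn -0.004
```

```bash
python3 -m crank '[[[-0.209,-0.078,0],0,0],[[-0.209,-0.078,0],0,0],[[-0.209,-0.078,0.1],0,0],[[-0.209,-0.078,0.1],0,0]]'; python3 go.py 0.4407,-0.259,0.012,-5.3
```

```text
time_s: 41.38
tcp_pos: [0.4431, -0.2542, 0.1095]
tool_rot: [0.739, 0.674, -0.0, -0.003]
force: [-1.2, 0.1, -0.7]
opening: 0.28
grip_force: 59.2
t 41.4 p [ 0.4431 -0.2542  0.1095] yaw -5.2 tilt -1.0 open 0.28 F [-1.2  0.1 -0.7] q [-0.68  0.26 -0.3   1.02  0.    0.98]
0.4407,-0.259,0.012,-5.3 [-0.021, -0.006, 0.39] turn 0.001
```

```bash
python3 -m crank '[[[-0.014,-0.005,0.05],0,0],[[-0.014,-0.005,0.15],0,0],[[-0.014,-0.005,0.28],0,0],[[-0.014,-0.005,0.34],0,0],[[-0.014,-0.005,0.375],0,0],[[-0.014,-0.005,0.39],0,0],[[-0.014,-0.005,0.39],0,0]]'; python3 go.py 0.4407,-0.259,0.011,-5.3;  python3 -m crank '[[[0,0,0],0,0.35],[[0,0,0],0,0.35],[[0,0,0],0,0.35],[[0,0,-0.25],0,0.35],[[0,0,-0.45],0,0.6],[[0,0,-0.5],0,1],[[0,0,-0.5],0,1]]'; python3 go.py 0.455,-0.092,0.14,0
```

```text
time_s: 42.25
tcp_pos: [0.4434, -0.2606, 0.0152]
tool_rot: [0.739, 0.674, 0.0, 0.0]
force: [-0.6, 0.1, -0.7]
opening: 0.279
grip_force: 59.2
t 42.2 p [ 0.4434 -0.2606  0.0152] yaw -5.3 tilt -1.0 open 0.279 F [-0.6  0.1 -0.7] q [-0.69  0.35 -0.43  0.79  0.    0.98]
0.4407,-0.259,0.011,-5.3 [0.005, -0.011, 0.017] turn 0.0
time_s: 43.12
tcp_pos: [0.4434, -0.2607, 0.1404]
tool_rot: [0.739, 0.674, 0.0, 0.001]
force: [-0.1, 0.5, -1.5]
opening: 0.963
grip_force: 0.0
t 43.1 p [ 0.4434 -0.2607  0.1404] yaw -5.3 tilt -1.0 open 0.963 F [-0.1  0.5 -1.5] q [-0.69  0.23 -0.25  1.08  0.    0.98]
0.455,-0.092,0.14,0 [0.676, -0.016, 0.001] turn -0.059
```

```bash
python3 -m crank '[[[0.24,0,0],0,1],[[0.48,0.05,0],-0.03,1],[[0.72,0.08,0],-0.03,1],[[0.96,0.12,0],-0.03,1],[[1,0.14,0],-0.03,1],[[1,0.14,0],-0.03,1]]'; python3 -m crank '[[[0.24,0,0],0,1],[[0.4,0,0],0,1],[[0.4,0,0],0,1]]'; python3 go.py; python3 m.py|grep -v side
python3 - <<'E'
from h import *
c,s=load('tl'),load('sl')
a=cv2.resize(c['color'][150:230,300:360],None,fx=7,fy=7,interpolation=cv2.INTER_CUBIC)
b=cv2.resize(s['color'][230:315,260:365],None,fx=3.6,fy=3.6,interpolation=cv2.INTER_CUBIC)
im=np.zeros((560,800,3),np.uint8); im[:a.shape[0],:420]=a; im[:b.shape[0],422:422+b.shape[1]]=b; cv2.imwrite('pics/z11.png',im)
E
```

```text
time_s: 43.88
tcp_pos: [0.5001, -0.0141, 0.1381]
tool_rot: [0.722, 0.692, -0.001, -0.001]
force: [-1.5, -0.3, 0.7]
opening: 1.001
grip_force: 0.0
time_s: 44.25
tcp_pos: [0.5049, 0.0854, 0.139]
tool_rot: [0.723, 0.691, -0.001, -0.0]
force: [-0.3, -1.0, -0.3]
opening: 0.999
grip_force: 0.0
t 44.2 p [0.5049 0.0854 0.139 ] yaw -2.5 tilt -1.0 open 0.999 F [-0.3 -1.  -0.3] q [ 0.01  0.23 -0.26  1.08 -0.    1.63]
grip [169.  199.6] yaw 6.9 size [0.016 0.044] xy@.024 [0.4614 0.2698] @.034 [0.4596 0.268 ] @.052 [0.4563 0.2647]
grip [278.6 195.1] yaw 2.0 size [0.016 0.056] xy@.024 [ 0.4678 -0.0933] @.034 [ 0.4659 -0.0928] @.052 [ 0.4626 -0.0917]
```

View pics/z11.png

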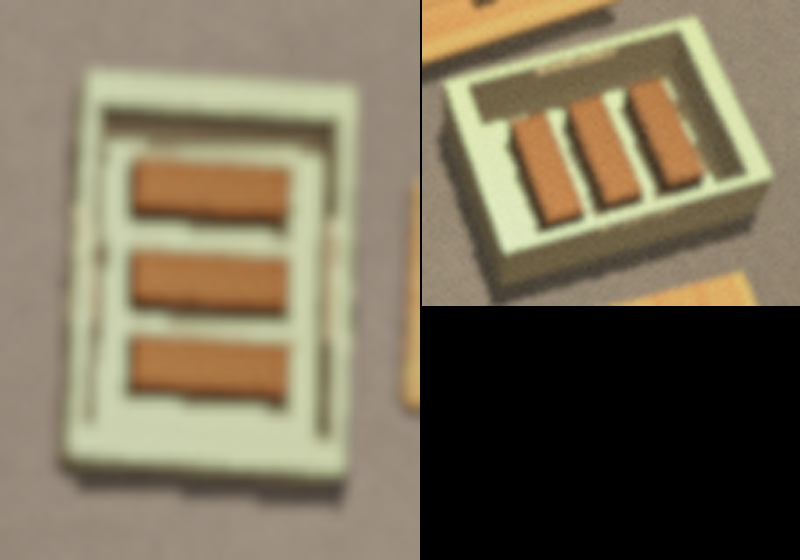

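Three good bars lie flat side by side in the tub. I'll refine the tub pose from its mouth and rim corners: top crop mouth (105,108), (335,122), (320,437), (88,425), and rim (85,70), (360,85). Side-crop rim: (444,85), (694,17), (773,180), (505,254).

```bash
python3 - <<'E'
from h import *
c,s=load('tl'),load('sl')
f=lambda L:[((u+.5)/7+300-.5,(v+.5)/7+150-.5) for u,v in L]
g=lambda L:[((u-422+.5)/3.6+260-.5,(v+.5)/3.6+230-.5) for u,v in L]
def yaw(v): return np.rad2deg(np.arctan2(v[1],v[0])).round(1)
M=ray(c,f([(105,108),(335,122),(320,437),(88,425)]),.055)[:,:2]
print('mouth',M.round(3).tolist(),M.mean(0).round(4),yaw(M[0]-M[3]),yaw(M[1]-M[2]),yaw(M[0]-M[1])-90,yaw(M[3]-M[2])-90)
S=ray(s,g([(444,85),(694,17),(773,180),(505,254)]),.055)[:,:2]
print('rimS',S.round(3).tolist(),S.mean(0).round(4),yaw(S[1]-S[0]),yaw(S[2]-S[3]),yaw(S[0]-S[3])-90,yaw(S[1]-S[2])-90)
R=ray(c,f([(85,70),(360,85)]),.055)[:,:2]; print('rimT',R.round(3).tolist(),yaw(R[0]-R[1])-90, ((R[0]+R[1])/2-.091*np.array([.9957,-.0924])).round(4))
# bars in tub, known TCP placed y,x, top faces z=.032
for k in blobs(c,(10,100,145),(19,255,255),(305,165,352,210)):
    print('bar',ray(c,ctr(k),.032)[0,:2].round(4))
for k in blobs(s,(9,138,140),(16,255,255),(280,245,345,300)):
    print('barS',ray(s,ctr(k),.032)[0,:2].round(4))
E
python3 go.py 0.4738,0.0907,0.14,-3  0.4738,0.0907,0.03,-3
```

```text
mouth [[0.56, -0.213], [0.55, -0.32], [0.401, -0.304], [0.41, -0.198]] [ 0.4802 -0.2588] -5.7 -6.1 -5.0 -4.400000000000006
rimS [[0.398, -0.192], [0.579, -0.207], [0.567, -0.334], [0.388, -0.316]] [ 0.4832 -0.2623] -4.6 -5.7 -4.799999999999997 -5.400000000000006
rimT [[0.578, -0.204], [0.568, -0.333]] -4.700000000000003 [ 0.4823 -0.2603]
bar [ 0.4413 -0.2583]
bar [ 0.4823 -0.2611]
bar [ 0.5267 -0.2643]
barS [ 0.4418 -0.2632]
barS [ 0.4829 -0.265 ]
barS [ 0.5275 -0.2674]
t 44.4 p [0.505  0.0838 0.1391] yaw -2.7 tilt -1.0 open 1.004 F [ 0.3 -0.5 -0.5] q [ 0.01  0.23 -0.26  1.08 -0.    1.63]
0.4738,0.0907,0.14,-3 [0.022, -0.126, -0.003] turn 0.004
0.4738,0.0907,0.03,-3 [0.022, -0.126, 0.437] turn 0.004
```

```bash
python3 -m crank '[[[0.022,-0.12,0],0,1],[[0.022,-0.12,0.1],0.004,1],[[0.022,-0.12,0.3],0.004,1],[[0.022,-0.12,0.4],0.004,1],[[0.022,-0.12,0.435],0.004,1],[[0.022,-0.12,0.435],0.004,1],[[0.022,-0.12,0.435],0.004,1],[[0.022,-0.12,0.435],0.004,1]]'; python3 go.py; python3 -m crank '[[[0,0,0],0,0],[[0,0,0],0,0],[[0,0,0],0,0],[[0,0,0],0,0],[[0,0,0],0,0],[[0,0,0],0,0]]'
```

```text
time_s: 45.35
tcp_pos: [0.4767, 0.0921, 0.0321]
tool_rot: [0.725, 0.689, 0.001, 0.001]
force: [-0.6, 0.3, -0.9]
opening: 0.998
grip_force: 0.0
t 45.4 p [0.4767 0.0921 0.0321] yaw -3.0 tilt -1.0 open 0.998 F [-0.6  0.3 -0.9] q [ 0.03  0.28 -0.48  0.8   0.    1.65]
time_s: 46.1
tcp_pos: [0.4758, 0.0922, 0.0313]
tool_rot: [0.725, 0.689, 0.0, 0.0]
force: [-1.0, 0.8, 4.8]
opening: 0.188
grip_force: 59.0
```

```bash
python3 -m crank '[[[0,0,-0.15],0,0],[[0,0,-0.35],0,0],[[0,0,-0.5],0,0],[[0,0,-0.5],0,0],[[-0.24,0,-0.5],0.01,0],[[-0.48,0,-0.5],0.023,0],[[-0.72,0,-0.5],0.023,0],[[-0.95,0,-0.5],0.023,0]]'; python3 -m crank '[[[0,0,0],0,0],[[-0.2,0,0],0,0],[[-0.4,0,0],0,0],[[-0.4,0,0],0,0]]'; python3 go.py 0.484,-0.261,0.16,-5.1; python3 - <<'E'
from h import *
c=snap('top','tl')
for k in blobs(c,(17,80,120),(25,200,255),(290,130,368,250),60):
    r=cv2.minAreaRect(k);print(r)
    print(ray(c,cv2.boxPoints(r),.15)[:,:2].round(3).tolist(),ray(c,r[0],.15).round(4))
cv2.imwrite('pics/z12.png',cv2.resize(c['color'][110:250,220:380],None,fx=4,fy=4,interpolation=cv2.INTER_CUBIC))
E
```

```text
time_s: 47.1
tcp_pos: [0.4621, -0.1464, 0.1542]
tool_rot: [0.737, 0.675, -0.0, -0.001]
force: [1.7, -0.1, -1.5]
opening: 0.184
grip_force: 59.1
time_s: 47.6
tcp_pos: [0.4541, -0.2464, 0.1543]
tool_rot: [0.739, 0.674, -0.0, -0.001]
force: [-0.5, -0.8, -1.2]
opening: 0.187
grip_force: 59.1
t 47.6 p [ 0.4541 -0.2464  0.1543] yaw -5.2 tilt -1.0 open 0.187 F [-0.5 -0.8 -1.2] q [-0.65  0.23 -0.22  1.12 -0.    1.01]
0.484,-0.261,0.16,-5.1 [-0.047, 0.124, -0.023] turn -0.001
((354.6455078125, 216.02822875976562), (15.951214790344238, 80.0550765991211), 26.231937408447266)
[[0.28, -0.233], [0.496, -0.353], [0.472, -0.395], [0.258, -0.274]] [[ 0.3748 -0.313   0.15  ]]
((294.0, 187.5), (35.0, 8.0), 90.0)
[[0.522, -0.124], [0.521, -0.148], [0.413, -0.144], [0.413, -0.12]] [[ 0.4669 -0.1339  0.15  ]]
((314.5344543457031, 170.58619689941406), (15.363414764404297, 30.39464569091797), 41.633541107177734)
[[0.5, -0.15], [0.57, -0.215], [0.537, -0.249], [0.467, -0.183]] [[ 0.5183 -0.199   0.15  ]]
```

```bash
python3 -m crank '[[[-0.047,0.124,0],0,0],[[-0.047,0.124,0],0,0],[[-0.047,0.124,0.1],0,0],[[-0.047,0.124,0.2],0,0],[[-0.047,0.124,0.25],0,0],[[-0.047,0.124,0.25],0,0]]'; python3 go.py 0.484,-0.261,0.088,-5.1; python3 -m crank '[[[0,0,0.012],0,0],[[0,0,0.024],0,0],[[0,0,0.034],0,0],[[0,0,0.034],0,0]]';python3 go.py 0.484,-0.261,0.0803,-5.1
```

```text
time_s: 48.4
tcp_pos: [0.4836, -0.2574, 0.0925]
tool_rot: [0.737, 0.676, -0.0, -0.001]
force: [0.6, 0.2, -1.9]
opening: 0.183
grip_force: 59.2
t 48.4 p [ 0.4836 -0.2574  0.0925] yaw -5.0 tilt -1.0 open 0.183 F [ 0.6  0.2 -1.9] q [-0.64  0.33 -0.24  1.    0.    1.02]
0.484,-0.261,0.088,-5.1 [-0.014, 0.003, 0.018] turn 0.002
time_s: 48.9
tcp_pos: [0.4849, -0.2594, 0.0863]
tool_rot: [0.737, 0.675, 0.0, 0.001]
force: [-1.1, 1.0, 4.7]
opening: 0.188
grip_force: 60.0
t 48.9 p [ 0.4849 -0.2594  0.0863] yaw -5.0 tilt -1.0 open 0.188 F [-1.1  1.   4.7] q [-0.64  0.34 -0.25  0.98  0.    1.02]
0.484,-0.261,0.0803,-5.1 [-0.007, -0.003, 0.024] turn 0.001
```

Contact at rim height. I'll search a few mm around under a light push to see whether it sinks.

```bash
for r in '[[[0.016,0,0.01],0,0],[[0.016,0,0.01],0,0],[[0.016,0.016,0.01],0,0],[[0.016,0.016,0.01],0,0]]' '[[[-0.016,0,0],0,0],[[-0.016,0,0],0,0],[[-0.032,0,0],0,0],[[-0.032,0,0],0,0]]' '[[[0,-0.016,0],0,0],[[0,-0.016,0],0,0],[[0,-0.032,0],0,0],[[0,-0.032,0],0,0]]' '[[[0.016,0,0],0,0],[[0.016,0,0],0,0],[[0.032,0,0],0,0],[[0.032,0,0],0,0]]'; do :; done
python3 -m crank '[[[0.016,0,0.01],0,0],[[0.016,0,0.01],0,0],[[0.016,0.016,0.01],0,0],[[0.016,0.016,0.01],0,0]]'|sed -n '2p;4p'
python3 -m crank '[[[-0.016,0,0],0,0],[[-0.016,0,0],0,0],[[-0.032,0,0],0,0],[[-0.032,0,0],0,0]]'|sed -n '2p;4p'
python3 -m crank '[[[0,-0.016,0],0,0],[[0,-0.016,0],0,0],[[0,-0.032,0],0,0],[[0,-0.032,0],0,0]]'|sed -n '2p;4p'
python3 -m crank '[[[0.016,0,0],0,0],[[0.016,0,0],0,0],[[0.032,0,0],0,0],[[0.032,0,0],0,0]]'|sed -n '2p;4p'
python3 -m crank '[[[-0.012,0.016,0],0,0],[[-0.012,0.016,0],0,0]]'|sed -n '2p;4p'
```

```text
tcp_pos: [0.4897, -0.2572, 0.0849]
force: [-3.3, -1.4, 9.1]
tcp_pos: [0.4892, -0.2636, 0.084]
force: [-0.9, 2.7, 6.7]
tcp_pos: [0.4835, -0.264, 0.0841]
force: [6.4, 0.2, 0.5]
tcp_pos: [0.4841, -0.2574, 0.0844]
force: [4.1, -3.5, 0.9]
tcp_pos: [0.4847, -0.2585, 0.0837]
force: [-2.9, 1.7, 7.1]
```

```bash
python3 -m crank '[[[0,0,0.012],0,0],[[0,0,0.012],0.01,0],[[0,0,0.02],-0.01,0],[[0,0,0.02],0,0]]'|sed -n '2p;4p'; python3 -m crank '[[[0.008,0.008,0],0,0],[[-0.008,0.008,0],0,0],[[-0.008,-0.008,0],0,0],[[0.008,-0.008,0],0,0],[[0,0,0],0,0],[[0,0,0],0,0]]'|sed -n '2p;4p'; python3 go.py 0.474,0.0907,0.1,-3; python3 - <<'E'
from h import *
c,s=snap('top','tl'),snap('side','sl')
b=cv2.resize(s['color'][205:325,225:385],None,fx=4,fy=4,interpolation=cv2.INTER_CUBIC); cv2.imwrite('pics/z12.png',b)
E
```

```text
tcp_pos: [0.4839, -0.2586, 0.0789]
force: [-4.1, 1.8, 10.3]
tcp_pos: [0.4841, -0.2584, 0.0789]
force: [-4.7, 0.9, 10.3]
t 52.4 p [ 0.4841 -0.2584  0.0789] yaw -5.0 tilt -1.0 open 0.181 F [-4.7  0.9 10.3] q [-0.64  0.34 -0.26  0.97 -0.    1.02]
0.474,0.0907,0.1,-3 [1.388, -0.163, -0.085] turn -0.023
```

View pics/z12.png

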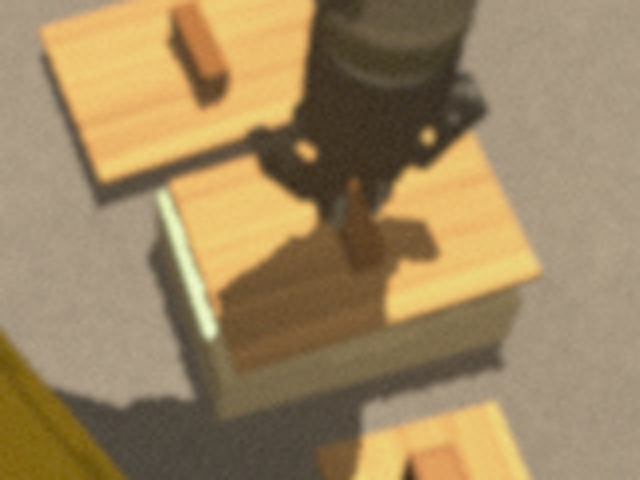

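The lid went from z 0.084 to 0.079 and is now laterally constrained, so it looks to be sitting on the noses. I'll push firmly in small increments.

```bash
python3 -m crank '[[[0,0,0.01],0,0],[[0,0,0.01],0,0]]'|sed -n '2p;4p';python3 -m crank '[[[0,0,0.01],0,0],[[0,0,0.01],0,0]]'|sed -n '2p;4p';python3 -m crank '[[[0,0,0.006],0,0],[[0,0,0.006],0,0]]'|sed -n '2p;4p'
```

```text
tcp_pos: [0.4837, -0.2585, 0.0774]
force: [-6.9, 1.5, 17.8]
tcp_pos: [0.4838, -0.2586, 0.0772]
force: [-12.0, 6.3, 33.3]
tcp_pos: [0.4839, -0.2586, 0.0772]
force: [-15.5, 8.1, 42.5]
```

Too much force without a snap, so I'm easing off. The lid seems caught on its +x end.

```bash
python3 -m crank '[[[0,0,-0.02],0,0],[[0,0,-0.03],0,0],[[0,0,-0.03],0,0]]'|sed -n '2p;4p'; python3 -m crank '[[[0,0,-0.02],0,0],[[0,0,-0.04],0,0],[[0,0,-0.08],0,0],[[0,0,-0.08],0,0]]'|sed -n '2p;4p'; python3 - <<'E'
from h import *
c,s=snap('top','tl'),snap('side','sl')
for n,z in (('t',0),('s',0)):pass
a=cv2.resize(c['color'][140:230,290:370],None,fx=5,fy=5,interpolation=cv2.INTER_CUBIC)
b=cv2.resize(s['color'][215:315,250:370],None,fx=3.3,fy=3.3,interpolation=cv2.INTER_CUBIC)
im=np.zeros((460,800,3),np.uint8); im[:a.shape[0],:400]=a; im[:b.shape[0],402:402+b.shape[1]]=b[:,:398]; cv2.imwrite('pics/z13.png',im)
E
```

```text
tcp_pos: [0.4842, -0.2581, 0.0782]
force: [-2.0, -0.6, 2.2]
tcp_pos: [0.4853, -0.2585, 0.0996]
force: [0.0, -0.1, -1.1]
```

View pics/z13.png

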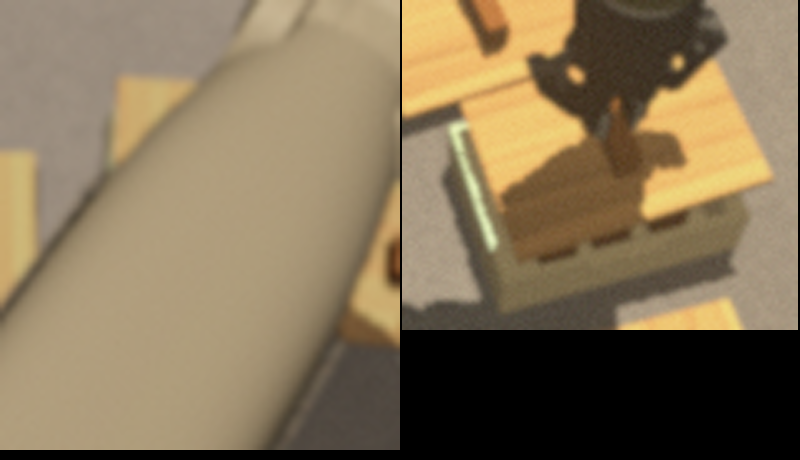

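The lid is held about 13 mm over the tub, and the bars underneath are undisturbed. Plate corners in the side crop are (462,105), (515,258) and (773,180). Computing its pose.

```bash
python3 - <<'E'
from h import *
s=load('sl')
g=lambda L:[((u-402+.5)/3.3+250-.5,(v+.5)/3.3+215-.5) for u,v in L]
def yaw(v): return np.rad2deg(np.arctan2(v[1],v[0])).round(1)
for z in (.08,.086,.0923,.1):
    P=ray(s,g([(462,105),(515,258),(773,180)]),z)[:,:2]; C=(P[0]+P[2])/2
    print(z,P.round(3).tolist(),'len',np.linalg.norm(P[2]-P[1]).round(4),np.linalg.norm(P[0]-P[1]).round(4),'yaw',yaw(P[2]-P[1]),yaw(P[0]-P[1])-90,'C',C.round(4))
Q=ray(s,g([(455,125),(500,283),(745,208)]),.055)[:,:2]; print('tub',Q.round(3).tolist(),((Q[0]+Q[2])/2).round(4))
E
python3 go.py
```

```text
0.08 [[0.404, -0.19], [0.392, -0.311], [0.58, -0.324]] len 0.1889 0.1214 yaw -4.1 -5.799999999999997 C [ 0.4922 -0.2573]
0.086 [[0.403, -0.193], [0.39, -0.313], [0.578, -0.327]] len 0.1875 0.1205 yaw -4.1 -5.799999999999997 C [ 0.4901 -0.26  ]
0.0923 [[0.401, -0.197], [0.389, -0.316], [0.575, -0.329]] len 0.1861 0.1196 yaw -4.1 -5.799999999999997 C [ 0.4879 -0.2628]
0.1 [[0.399, -0.201], [0.387, -0.319], [0.571, -0.332]] len 0.1843 0.1184 yaw -4.1 -5.799999999999997 C [ 0.4852 -0.2663]
tub [[0.399, -0.19], [0.381, -0.314], [0.562, -0.327]] [ 0.4806 -0.2585]
t 54.2 p [ 0.4848 -0.2582  0.0988] yaw -5.0 tilt -1.0 open 0.187 F [ 0.7 -1.4 -1.8] q [-0.64  0.33 -0.23  1.01  0.    1.02]
```

```bash
python3 -m crank '[[[-0.006,-0.014,0],0.002,0],[[-0.006,-0.014,0.02],0.002,0],[[-0.006,-0.014,0.035],0.002,0],[[-0.006,-0.014,0.035],0.002,0]]'|sed -n '2p;4p'
for i in 1; do python3 -m crank '[[[0,0,0.01],0,0],[[0,0,0.01],0,0]]'|sed -n '2p;4p'; done
python3 -m crank '[[[0,0,0.01],0,0],[[0,0,0.01],0,0]]'|sed -n '2p;4p'
python3 -m crank '[[[0,0,0.01],0,0],[[0,0,0.01],0,0]]'|sed -n '2p;4p'
python3 -m crank '[[[0,0,0.01],0,0],[[0,0,0.01],0,0]]'|sed -n '2p;4p'
```

```text
tcp_pos: [0.4809, -0.2592, 0.0894]
force: [0.3, -1.0, -1.5]
tcp_pos: [0.481, -0.2592, 0.087]
force: [0.7, -0.6, -1.5]
tcp_pos: [0.481, -0.2592, 0.0846]
force: [0.6, 1.0, -1.5]
tcp_pos: [0.4809, -0.2592, 0.0821]
force: [0.9, -0.1, -1.3]
tcp_pos: [0.481, -0.2592, 0.0796]
force: [0.9, 0.2, -1.4]
```

```bash
python3 -m crank '[[[0,0,0.008],0,0],[[0,0,0.008],0,0]]'|sed -n '2p;4p'
python3 -m crank '[[[0,0,0.008],0,0],[[0,0,0.008],0,0]]'|sed -n '2p;4p'
python3 -m crank '[[[0,0,0.008],0,0],[[0,0,0.008],0,0]]'|sed -n '2p;4p'
```

```text
tcp_pos: [0.4808, -0.2593, 0.0779]
force: [-0.9, -0.4, 1.7]
tcp_pos: [0.4808, -0.2593, 0.0772]
force: [-5.1, 2.1, 10.7]
tcp_pos: [0.4808, -0.2594, 0.0771]
force: [-9.5, 6.0, 24.0]
```

```bash
python3 -m crank '[[[0,0,-0.014],0,0],[[0,0,-0.014],0,0]]'|sed -n '2p;4p'
python3 -m crank '[[[0,0.02,0],0,0],[[0,0.02,0],0,0],[[0,0.02,0],0,0]]'|sed -n '2p;4p'
python3 -m crank '[[[0.024,0,0],0,0],[[0.024,0,0],0,0],[[0.024,0,0],0,0]]'|sed -n '2p;4p'
```

```text
tcp_pos: [0.4811, -0.2595, 0.0777]
force: [-2.4, 0.0, 2.5]
tcp_pos: [0.4853, -0.2598, 0.0776]
force: [-5.6, 0.2, 8.8]
tcp_pos: [0.4872, -0.2548, 0.0777]
force: [-2.0, -2.2, 6.1]
```

The lid slides freely, so it rests on the rim and has slipped in the grip. One light sweep for lid_b to be sure.

```bash
python3 -m crank '[[[-0.014,0,0],0,0],[[-0.028,0,0],0,0],[[-0.042,0,0],0,0],[[-0.056,0,0],0,0],[[-0.056,-0.012,0],0,0]]'|sed -n '2p;4p'
python3 -m crank '[[[0.014,0,0],0,0],[[0.028,0,0],0,0],[[0.042,0,0],0,0],[[0.056,0,0],0,0],[[0.056,-0.012,0],0,0]]'|sed -n '2p;4p'
python3 -m crank '[[[-0.014,0,0],0,0],[[-0.028,0,0],0,0],[[-0.042,0,0],0,0],[[-0.056,0,0],0,0],[[-0.056,0,0],0,0]]'|sed -n '2p;4p'
```

```text
tcp_pos: [0.4842, -0.2665, 0.0776]
force: [3.0, 3.7, 5.4]
tcp_pos: [0.4811, -0.2535, 0.0774]
force: [1.9, -3.7, 2.2]
tcp_pos: [0.4795, -0.265, 0.0773]
force: [2.4, 4.1, 7.2]
```

lid_b doesn't fit. Laying it back flat at its own place.

```bash
python3 -m crank '[[[0,0,-0.15],0,0],[[0,0,-0.3],0,0],[[0.2,0,-0.3],-0.02,0],[[0.44,0,-0.3],-0.023,0],[[0.68,0,-0.3],-0.023,0],[[0.92,0,-0.3],-0.023,0],[[0.92,0,-0.3],-0.023,0]]'|sed -n '2p;4p'; python3 go.py 0.476,0.092,0.15,-3 0.476,0.092,0.03,-3
```

```text
tcp_pos: [0.4975, -0.0333, 0.1507]
force: [0.0, -0.5, -2.0]
t 60.2 p [ 0.4975 -0.0333  0.1507] yaw -2.7 tilt -1.0 open 0.186 F [ 0.  -0.5 -2. ] q [-0.23  0.2  -0.27  1.11  0.    1.39]
0.476,0.092,0.15,-3 [0.497, -0.11, 0.005] turn 0.003
0.476,0.092,0.03,-3 [0.496, -0.107, 0.485] turn 0.003
```

```bash
python3 -m crank '[[[0.25,-0.05,0],0,0],[[0.497,-0.1,0],0,0],[[0.497,-0.1,0],0,0],[[0.497,-0.1,0.2],0,0],[[0.497,-0.1,0.4],0,0],[[0.497,-0.1,0.48],0,0],[[0.497,-0.1,0.495],0,0],[[0.497,-0.1,0.505],0,0]]'|sed -n '2p;4p'; python3 -m crank '[[[0,0,0.004],0,0],[[0,0,0.008],0,0],[[0,0,0.008],0,0]]'|sed -n '2p;4p'; python3 -m crank '[[[0,0,0],0,1],[[0,0,0],0,1],[[0,0,0],0,1],[[0,0,-0.25],0,1],[[0,0,-0.45],0,1],[[-0.2,0,-0.45],0,1],[[-0.4,0,-0.45],0,1],[[-0.6,0,-0.45],0,1]]'|sed -n '2p;4p'; python3 go.py 0.4645,-0.0925,0.14,-1.5 0.4645,-0.0925,0.024,-1.5; python3 m.py | grep -v side
```

```text
tcp_pos: [0.4803, 0.0858, 0.0286]
force: [-17.9, 0.3, 52.4]
tcp_pos: [0.4803, 0.0858, 0.0285]
force: [-17.5, -0.7, 50.0]
tcp_pos: [0.4734, -0.0639, 0.1361]
force: [0.1, -0.4, 0.4]
t 62.6 p [ 0.4734 -0.0639  0.1361] yaw -3.1 tilt -1.0 open 0.996 F [ 0.1 -0.4  0.4] q [-0.3   0.17 -0.34  1.06  0.    1.32]
0.4645,-0.0925,0.14,-1.5 [-0.116, -0.029, -0.016] turn -0.018
0.4645,-0.0925,0.024,-1.5 [-0.116, -0.029, 0.448] turn -0.018
grip [171.5 199.4] yaw 6.9 size [0.016 0.057] xy@.024 [0.462  0.2615] @.034 [0.4602 0.2598] @.052 [0.4569 0.2566]
grip [224.4 192. ] yaw -1.4 size [0.013 0.055] xy@.024 [0.4826 0.0862] @.034 [0.4807 0.0856] @.052 [0.4772 0.0845]
```

```bash
cat > tub.py <<'E'
from h import *
def yaw(v): return np.rad2deg(np.arctan2(v[1],v[0])).round(2)
def tub(c,s):
    k=max(blobs(c,(24,30,140),(45,90,255),(300,150,360,225),60),key=cv2.contourArea)[:,0,:]
    for n,m,ref in (('right',(k[:,0]>344)&(k[:,1]>167)&(k[:,1]<213),0.4833),('top',(k[:,1]<167)&(k[:,0]>320)&(k[:,0]<346),-.263)):
        P=ray(c,k[m],.055)[:,:2]; v=cv2.fitLine(P.astype(np.float32),cv2.DIST_HUBER,0,.01,.01).ravel()
        i=0 if n=='right' else 1; t=(ref-v[2+i])/v[i]; print(n,len(P),'yaw',yaw(v[:2]),'pt',(v[2:]+t*v[:2]).round(4))
    k=max(blobs(s,(24,30,60),(48,110,255),(255,225,370,315),60),key=cv2.contourArea)[:,0,:]
    print('side bbox',k.min(0),k.max(0),cv2.contourArea(k))
if __name__=='__main__':
    tub(load('top0'),load('side0')); tub(load('tl'),load('sl'))
E
python3 tub.py; python3 m.py|grep side
```

```text
right 45 yaw -5.15 pt [ 0.4833 -0.3238]
top 25 yaw 85.3 pt [ 0.5739 -0.263 ]
side bbox [266 234] [357 301] 3932.0
right 45 yaw -3.52 pt [ 0.4833 -0.3245]
top 25 yaw 85.3 pt [ 0.5671 -0.263 ]
side bbox [268 235] [355 301] 1517.5
side bar [379.9 158.5] 132.0 [ 0.8453 -0.0053] [ 0.838  -0.0124] [ 0.8249 -0.0252]
side bar [321.  259.1] 81.5 [ 0.5258 -0.242 ] [ 0.5222 -0.2464] [ 0.5156 -0.2544]
side bar [303.2 261.5] 41.0 [ 0.4822 -0.2317] [ 0.479  -0.2362] [ 0.4734 -0.2444]
side grip [250.5 132.4] 17.0 [0.5267 0.2446] [0.5231 0.2347] [0.5165 0.2168]
side grip [227.3 138.1] 214.5 [0.4499 0.2477] [0.4471 0.2377] [0.4421 0.2198]
side grip [276.  165.7] 17.0 [0.5455 0.0841] [0.5416 0.076 ] [0.5347 0.0613]
side grip [262.2 176.9] 15.0 [0.4913 0.059 ] [0.4881 0.0511] [0.4822 0.037 ]
side grip [239.9 183.3] 105.5 [0.4235 0.0606] [0.421  0.0527] [0.4165 0.0386]
side grip [271.6 208.5] 50.0 [ 0.4727 -0.0545] [ 0.4696 -0.061 ] [ 0.4641 -0.0728]
```

```bash
python3 - <<'E'
from h import *
from scipy.optimize import least_squares
from scipy.spatial.transform import Rotation as R
s=load('side0')
def fit(px,half,n):
    L=np.array([[-1,1,0],[-1,-1,0],[1,-1,0],[1,1,0]])[:len(px)]*np.r_[half,0]
    def P(p): return p[:3]+L@R.from_euler('ZYX',[p[3],p[4],p[5]]).as_matrix().T
    f=lambda p:np.r_[(proj(s,P(p))-px).ravel(), (p[3]+.09)/.01, p[5]/.02]
    r=least_squares(f,[.484,-.26,.06,-.09,0,0]); print(n,r.x[:3].round(4),np.rad2deg(r.x[3:]).round(1),'res',r.fun[:6].round(1))
g=lambda L,k,ox,oy,dx=0:np.array([((u-dx+.5)/k+ox-.5,(v+.5)/k+oy-.5) for u,v in L])
fit(g([(444,85),(505,254),(773,180),(694,17)],3.6,260,230,422),[.091,.063],'tub rim')
fit(g([(170,185),(235,372),(540,270)],4,225,205),[.091,.063],'lid pressed 10N')
fit(g([(462,105),(515,258),(773,180)],3.3,250,215,402),[.091,.063],'lid lifted')
E
```

```text
tub rim [ 0.4843 -0.2609  0.0518] [-5.1  0.2  0.1] res [ 0.1 -0.3 -0.1  0.3 -0.  -0.4]
lid pressed 10N [ 0.4883 -0.2565  0.0649] [-5.2 -7.6 -0.1] res [-0.2 -0.2  0.3  0.2 -0.2 -0. ]
lid lifted [ 0.4895 -0.2572  0.084 ] [-5.3 -4.9 -0.4] res [-0.3 -0.6  0.7  0.7 -0.4 -0.1]
```

The fit shows the pressed lid was tilted about 7° with its +x end up, so lid_b was riding on the rim. The tub also slid about 6 mm in −x, which I'll restore later. Next is lid_c, gripped lower so it can't slip or tilt.

```bash
python3 go.py 0.4645,-0.093,0.14,-1.5 0.4645,-0.093,0.027,-1.5;  python3 -m crank '[[[-0.116,-0.028,0],-0.018,1],[[-0.116,-0.028,0],-0.018,1],[[-0.116,-0.028,0.15],-0.018,1],[[-0.116,-0.028,0.3],-0.018,1],[[-0.116,-0.028,0.4],-0.018,1],[[-0.116,-0.028,0.43],-0.018,1],[[-0.116,-0.028,0.43],-0.018,1],[[-0.116,-0.028,0.43],-0.018,1]]'|sed -n '2p;4p'; python3 go.py 0.4645,-0.093,0.027,-1.5
```

```text
t 62.8 p [ 0.4733 -0.0632  0.1359] yaw -3.3 tilt -1.0 open 1.001 F [-0.8  0.8 -0.3] q [-0.3   0.17 -0.34  1.06  0.    1.33]
0.4645,-0.093,0.14,-1.5 [-0.121, -0.028, -0.017] turn -0.02
0.4645,-0.093,0.027,-1.5 [-0.121, -0.028, 0.435] turn -0.02
tcp_pos: [0.4662, -0.0909, 0.0301]
force: [0.2, 1.2, -0.3]
t 63.8 p [ 0.4662 -0.0909  0.0301] yaw -1.5 tilt -1.0 open 0.997 F [ 0.2  1.2 -0.3] q [-0.36  0.27 -0.51  0.79  0.    1.23]
0.4645,-0.093,0.027,-1.5 [-0.008, -0.007, 0.012] turn 0.0
```

```bash
python3 -m crank '[[[-0.006,-0.004,0.006],0,1],[[-0.006,-0.004,0.006],0,1],[[-0.006,-0.004,0.006],0,1]]'|sed -n '2p;4p'; python3 -m crank '[[[0,0,0],0,0],[[0,0,0],0,0],[[0,0,0],0,0],[[0,0,0],0,0],[[0,0,0],0,0],[[0,0,0],0,0]]'; python3 go.py 0.4779,-0.259,0.15,-5.1
```

```text
tcp_pos: [0.4642, -0.0926, 0.0278]
force: [0.1, -0.1, -1.1]
time_s: 64.92
tcp_pos: [0.4643, -0.0925, 0.0278]
tool_rot: [0.716, 0.698, 0.0, 0.0]
force: [-0.5, 0.1, 3.1]
opening: 0.191
grip_force: 60.7
t 64.9 p [ 0.4643 -0.0925  0.0278] yaw -1.5 tilt -1.0 open 0.191 F [-0.5  0.1  3.1] q [-0.37  0.27 -0.52  0.79  0.    1.23]
0.4779,-0.259,0.15,-5.1 [-0.664, 0.072, -0.489] turn 0.04
```

```bash
python3 -m crank '[[[0,0,-0.15],0,0],[[0,0,-0.35],0,0],[[0,0.02,-0.48],0,0],[[-0.2,0.04,-0.48],0.02,0],[[-0.44,0.072,-0.48],0.04,0],[[-0.664,0.072,-0.48],0.04,0],[[-0.664,0.072,-0.48],0.04,0],[[-0.664,0.072,-0.48],0.04,0]]'|sed -n '2p;4p'; python3 go.py 0.4779,-0.259,0.087,-5.1
```

```text
tcp_pos: [0.477, -0.2584, 0.1466]
force: [0.7, 0.7, -2.0]
t 65.9 p [ 0.477  -0.2584  0.1466] yaw -5.2 tilt -1.0 open 0.19 F [ 0.7  0.7 -2. ] q [-0.64  0.28 -0.17  1.12  0.    1.02]
0.4779,-0.259,0.087,-5.1 [-0.002, 0.004, 0.238] turn -0.001
```

```bash
python3 -m crank '[[[-0.002,0.004,0.1],0,0],[[-0.002,0.004,0.18],0,0],[[-0.002,0.004,0.235],0,0],[[-0.002,0.004,0.235],0,0],[[-0.002,0.004,0.235],0,0]]'|sed -n '2p;4p'; python3 -m crank '[[[0,0,0.01],0,0],[[0,0,0.01],0,0]]'|sed -n '2p;4p';python3 -m crank '[[[0,0,0.008],0,0],[[0,0,0.008],0,0]]'|sed -n '2p;4p';python3 -m crank '[[[0,0,0.008],0,0],[[0,0,0.008],0,0]]'|sed -n '2p;4p'
```

```text
tcp_pos: [0.4792, -0.2593, 0.0895]
force: [1.0, -0.1, -1.0]
tcp_pos: [0.4789, -0.2597, 0.0866]
force: [0.0, 1.0, -1.3]
tcp_pos: [0.4786, -0.2595, 0.0842]
force: [-0.6, 0.0, -1.4]
tcp_pos: [0.4786, -0.2594, 0.082]
force: [0.2, 0.1, -1.8]
```

```bash
python3 -m crank '[[[0,0,0.008],0,0],[[0,0,0.008],0,0]]'|sed -n '2p;4p'; python3 -m crank '[[[0,0,0.008],0,0],[[0,0,0.008],0,0]]'|sed -n '2p;4p';python3 -m crank '[[[0,0,0.006],0,0],[[0,0,0.006],0,0]]'|sed -n '2p;4p'
```

```text
tcp_pos: [0.4788, -0.2597, 0.0803]
force: [-0.7, -1.1, -0.6]
tcp_pos: [0.4788, -0.2602, 0.0796]
force: [-4.0, -0.9, 8.3]
tcp_pos: [0.4783, -0.2603, 0.0784]
force: [-5.7, -1.1, 10.2]
```

```bash
python3 -m crank '[[[0.008,0,0],0,0],[[0.008,0,0],0,0]]'|sed -n '2p;4p'; python3 -m crank '[[[-0.016,0,0],0,0],[[-0.016,0,0],0,0]]'|sed -n '2p;4p';python3 -m crank '[[[0.008,-0.008,0],0,0],[[0.008,-0.008,0],0,0]]'|sed -n '2p;4p';python3 -m crank '[[[0,0.014,0],0,0],[[0,0.014,0],0,0]]'|sed -n '2p;4p'
```

```text
tcp_pos: [0.4784, -0.2601, 0.0786]
force: [-7.4, -5.1, 8.9]
tcp_pos: [0.4783, -0.2614, 0.0772]
force: [-0.2, 0.3, -0.7]
tcp_pos: [0.4775, -0.2604, 0.0773]
force: [0.5, -3.1, 2.3]
tcp_pos: [0.4787, -0.2603, 0.077]
force: [-6.3, -4.6, 6.5]
```

lid_c sinks in at y≈−0.2614 to nose height. Centring it there and pressing gently.

```bash
python3 -m crank '[[[-0.006,-0.006,0],0,0],[[-0.006,-0.006,0],0,0]]'|sed -n '2p;4p'; python3 -m crank '[[[0,0,0.006],0,0],[[0,0,0.006],0,0]]'|sed -n '2p;4p';python3 -m crank '[[[0,0,0.006],0,0],[[0,0,0.006],0,0]]'|sed -n '2p;4p'
```

```text
tcp_pos: [0.4784, -0.2612, 0.0768]
force: [-2.7, -3.5, 2.7]
tcp_pos: [0.4785, -0.2608, 0.0754]
force: [-2.5, -1.7, 4.7]
tcp_pos: [0.4785, -0.2605, 0.0737]
force: [-2.9, -1.2, 3.6]
```

```bash
python3 -m crank '[[[0,0,0.006],0,0],[[0,0,0.006],0,0]]'|sed -n '2p;4p';python3 -m crank '[[[0,0,0.006],0,0],[[0,0,0.006],0,0]]'|sed -n '2p;4p';python3 -m crank '[[[0,0,0.006],0,0],[[0,0,0.006],0,0]]'|sed -n '2p;4p'
```

```text
tcp_pos: [0.4784, -0.2605, 0.0717]
force: [-1.7, -0.7, 1.0]
tcp_pos: [0.4784, -0.2607, 0.0701]
force: [-0.6, -0.7, -1.9]
tcp_pos: [0.4784, -0.2608, 0.0688]
force: [0.2, -1.1, -3.9]
```

```bash
python3 -m crank '[[[0,0,0.008],0,0],[[0,0,0.008],0,0]]'|sed -n '2p;4p';python3 -m crank '[[[0,0,0.008],0,0],[[0,0,0.008],0,0]]'|sed -n '2p;4p';python3 -m crank '[[[0,0,0.006],0,0],[[0,0,0.006],0,0]]'|sed -n '2p;4p'
```

```text
tcp_pos: [0.4783, -0.2607, 0.0667]
force: [-1.0, -0.3, -5.8]
tcp_pos: [0.4783, -0.261, 0.065]
force: [-1.4, -0.9, -4.8]
tcp_pos: [0.4783, -0.2611, 0.0648]
force: [-4.2, -0.6, 4.9]
```

lid_c is home: origin 37 mm above the worktop. Firming the push, then dragging the tub back about 6 mm in +x by its lid.

```bash
python3 -m crank '[[[0,0,0.008],0,0],[[0,0,0.008],0,0]]'|sed -n '2p;4p';python3 -m crank '[[[0,0,-0.006],0,0],[[0,0.012,-0.01],0,0],[[0.002,0.026,-0.01],0,0],[[0.002,0.026,-0.01],0,0],[[0.002,0.026,-0.01],0,0]]'|sed -n '2p;4p'; python3 - <<'E'
from h import *
import tub
c,s=snap('top','tl'),snap('side','sl'); 
k=max(blobs(s,(24,30,60),(48,110,255),(255,225,370,325),60),key=cv2.contourArea)[:,0,:]
print(k.min(0),k.max(0))
E
```

```text
tcp_pos: [0.4784, -0.2612, 0.0647]
force: [-8.5, 2.9, 19.1]
tcp_pos: [0.4826, -0.2609, 0.0648]
force: [-11.0, 0.4, 8.3]Traceback (most recent call last):
  File "<stdin>", line 4, in <module>
ValueError: max() iterable argument is empty
```

```bash
python3 -m crank '[[[0,0.012,-0.002],0,0],[[0,0.012,-0.002],0,0],[[0,0.012,-0.002],0,0]]'|sed -n '2p;4p'; python3 -m crank '[[[0,0,0],0,1],[[0,0,0],0,1],[[0,0,0],0,1],[[0,0,-0.25],0,1],[[0,0,-0.4],0,1],[[0.24,-0.1,-0.4],0,1],[[0.48,-0.3,-0.4],0,1],[[0.72,-0.3,-0.4],0,1]]'|sed -n '2p;4p'; python3 -m crank '[[[0.24,-0.1,0],0,1],[[0.48,-0.1,0],0,1],[[0.72,-0.1,0],0,1],[[0.72,-0.1,0],0,1]]'|sed -n '2p;4p'; python3 - <<'E'
from h import *
c,s=snap('top','tf'),snap('side','sf')
a=cv2.resize(c['color'][130:235,95:415],None,fx=2.5,fy=2.5,interpolation=cv2.INTER_CUBIC)
b=cv2.resize(s['color'][220:380,240:400],None,fx=2,fy=2,interpolation=cv2.INTER_CUBIC)
d=cv2.resize(s['color'][70:230,180:400],None,fx=2,fy=2,interpolation=cv2.INTER_CUBIC)
im=np.zeros((590,800,3),np.uint8); im[:a.shape[0],:800]=a[:,:800]; y=a.shape[0]+2; im[y:y+320,:320]=b; im[y:y+320,330:770]=d; cv2.imwrite('pics/z14.png',im)
for n,lo,hi,roi,z in (('plate',(13,80,150),(25,200,255),(300,150,360,225),.061),('jar',(0,0,0),(180,255,70),(118,138,142,165),.06),('jar',(0,0,0),(180,255,70),(360,128,386,155),.06)):
  for nm,cc in(('top0',load('top0')),('now',c)):
    for k in blobs(cc,lo,hi,roi,40): print(n,nm,np.round(ray(cc,cv2.minAreaRect(k)[0],z)[0,:2],4))
E
```

```text
tcp_pos: [0.4857, -0.2608, 0.0648]
force: [-8.6, -0.0, 4.4]
tcp_pos: [0.4287, -0.0864, 0.165]
force: [1.8, 0.9, 0.1]
tcp_pos: [0.4213, 0.098, 0.1652]
force: [-0.9, 0.1, -0.2]
plate now [ 0.4822 -0.2589]
jar top0 [0.6088 0.3841]
jar now [0.6096 0.3848]
jar top0 [ 0.6341 -0.4079]
jar now [ 0.6341 -0.4079]
```

View pics/z14.png

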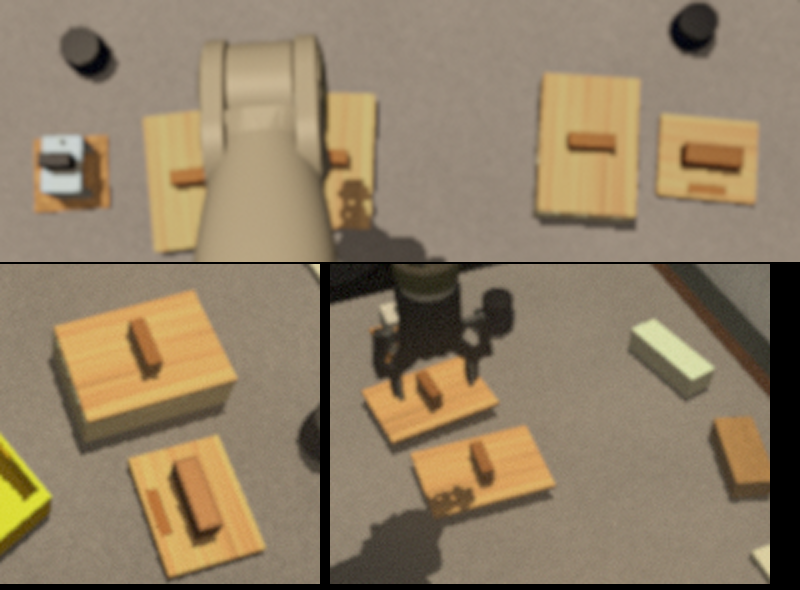

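The last picture shows the tub closed with the lid flush and back on its spot, about (0.482, −0.259) by the same camera. The tall bar lies on the board, the gauge stands on its mat, lids a and b lie flat, and the jars haven't moved. The arm is clear.

```bash
python3 -c "
from bench import bot
print(bot.hand_in())"
```

```text
the job is handed in; nothing more can be done
None
```

The job is handed in: the over-risen bar (bar 2 from the left) is on the board, the three good bars lie in the tub under lid_c snapped home, and the gauge is back on its mat; lids a and b lie flat; while trying lid_b I pushed to about 42 N (a later set-down read about 52 N) and slid the tub about 6 mm, which I moved back to within about 2 mm by camera.

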